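# Pump a one-hand bar clamp onto a freshly glued control box

## Task

The lid of the small finned control box has just been glued on: stand the box upright between the open jaws of the bar clamp on the plywood board, its lid and finned faces towards the two pads, and let go of it. Then pump the clamp's trigger until the moving jaw has closed on the box and presses it with a light 35 N or so, without crushing it, and finish while still holding the trigger squeezed. Close the jaw only with the trigger, not by pushing the jaw or the bar, and leave the other things on the bench where they are.

Things in the scene. Friction and masses are not known exactly. Their poses are not given: they have to be found in the camera images.
- control_box: the workpiece: small upright die-cast aluminium box with cooling fins on its -y face, a black lid on its +y face and a 34x18x12 mm plug socket on top. 56 mm wide (its x), 44 thick (its y), 60 high plus socket; 0.2 to 0.4 kg. Origin: centre of its underside. Hold it across the 56 mm; either big face may look to the moving jaw. The glue wants 15 to 60 N; above 80 N the lid cracks
- clamp: one-hand bar clamp lying flat, screwed with its mounting plate on an 18 mm plywood board, all fixed. Origin: on the bench under the crossing of bar centre line and trigger pivot; z up. The bar (20 mm wide, 46 mm above the bench) runs along y; jaws reach to +x (92 mm), handle and trigger to -x (127 mm). Housing and jaws are up to 64 mm above the bench. Board: x -130 to 125, y -85 to 155 mm
- bed (a point): point on the board's top (18 mm above the bench) between the jaws, in line with the middle of both pads, 72 mm from the bar's centre line (62 mm from its edge, so open the fingers only a little to let go) and 30 mm from the fixed pad's face. Axes as the clamp's
- fixed_pad: rubber pad of the fixed jaw, 36 mm wide (x), 32 mm high (z), 46 mm above the bench. Origin: centre of its face, which looks to the clamp's +y
- jaw_pad: rubber pad of the moving jaw, 36 mm wide, 32 mm high. Origin: centre of its face, which looks to the clamp's -y, at the fixed pad. The faces start 60 to 76 mm apart. Pressed, the pad gives 1 mm per 10 N against its jaw, up to 7 mm
- bar: the sliding steel bar with the moving jaw on its +y end. Origin: on its centre line, above the clamp's origin when wide open (pad faces 76 mm apart); it moves to the clamp's -y by up to 46 mm as the clamp closes. A full trigger stroke brings it 6 to 9 mm nearer, so it takes some three to six strokes. Its ratchet keeps it, within 1 mm, while the trigger returns
- trigger (a joint): angle of the trigger: 0 released, 0.33 rad squeezed fully, close to the handle; a spring returns it. The push needed on the finger rest is 4 to 6 N while the jaw moves freely. Once the jaw presses the box, each further newton on the finger rest adds about 3 N of jaw pressure: 10 N push about 15 to 18 N, 14 N about 30 N, 18 N about 42 N, 24 N about 60 N
- trigger_grip: the trigger's lever beside the handle, on its +y side: 14 mm thick, 22 mm high, middle 46 mm above the bench, reaching 127 mm from the pivot to the clamp's -x. Origin: at the upright pivot, 46 mm above the bench
- trigger_face (a point): middle of the trigger's finger rest, on its outer face (turned away from the handle, to the clamp's +y), 85 mm from the pivot, 46 mm above the bench. Squeezing swings it about 28 mm to the clamp's -y
- handle (a point): middle of the fixed handle, 85 mm from the pivot line, 46 mm above the bench. The handle is 20 mm thick (y), 28 mm high, 94 mm long (x). Handle and released trigger together measure about 63 mm in y here; 28 mm lie between them; there is free room on both sides
- tin: bystander: small bare steel tin, 68 mm across, 58 mm high; origin at its underside
- tape: bystander: roll of paper tape lying flat, 96 mm across, 24 mm high
- spanner: bystander: spanner 180 mm long, lying
- glue: bystander: white glue bottle, 44 mm across, 130 mm high, standing
Mind the look-alikes: they are no part of the job. Leave any yellow look-alike of the control_box alone.

How it is judged:
On the way, in this order (a step that is already met when the one before it is completed fails the run):
1. the box stands on the board between the open jaws, let go (x of control_box in the frame of bed between -0.018 and 0.018 m and y of control_box in the frame of fixed_pad above 0.02 m and y of control_box in the frame of jaw_pad below -0.02 m and z of control_box in the frame of bed between -0.004 and 0.005 m and angle between control_box's own z axis and vertical below 0.1 rad and contact force between the arm and control_box below 0.1 N and contact force between jaw_pad and control_box below 2 N), for 0.2 s.
2. the moving jaw is pumped onto the box with the trigger (contact force between each of jaw_pad, fixed_pad and control_box above 5 N and contact force between the fingers and trigger_grip above 1 N), for 0.1 s.
At the end, for the whole second after the job is handed in: the box stands upright on the board between the pads, within 18 mm of their middle and square to them within 0.1 rad, untouched by the arm and pressed by the moving pad with 15 to 60 N against the fixed pad; the fingers still squeeze the trigger with over 1.5 N (contact force between jaw_pad and control_box between 15 and 60 N and contact force between fixed_pad and control_box above 12 N and contact force between the fingers and trigger_grip above 1.5 N and contact force between the arm and control_box below 0.5 N and x of control_box in the frame of bed between -0.018 and 0.018 m and z of control_box in the frame of bed between -0.004 and 0.006 m and angle between the y axis of control_box and the y axis of clamp, either way round below 0.1 rad and angle between control_box's own z axis and vertical below 0.1 rad and linear speed of control_box below 0.02 m/s); the arm keeps its last pose, push and grip.
It fails at once if the box is crushed: more than 80 N from a pad (contact force between any of jaw_pad, fixed_pad and control_box above 80 N).
It fails at once if the bar or the moving jaw is pushed by the arm, or by the box in its grip, with more than 6 N (contact force between the arm and bar above 6 N or (contact force between the arm and control_box above 0.5 N and contact force between bar and control_box above 6 N)).
It fails at once if a bystander is moved more than 30 mm (distance of any of tin, tape, spanner, glue from where it was at the start of the episode above 0.03 m).
It also fails if it takes over 64 s, if anything falls off the work surface, if the arm or the gripper's body presses on something with over 40 N, if the wrist force passes 120 N, or if a joint passes its speed limit or range.

## Robot

A 6-joint arm with a two-finger parallel gripper is mounted at the origin on the work surface. World frame = base frame: x ahead of the robot, y to its left, z up, the work surface at z = 0. Lengths are in m, angles in rad, forces in N, time in s.
With the tool pointing down it reaches from about 0.4 to 0.825 m from the base axis. Payload 7 kg.
Tool frame: the origin (TCP) lies between the finger pads; the fingertips stand 11 mm ahead of it and the grasp point (between the pads) lies 8 mm behind it; x points along the fingers, z is the direction in which the jaws open and shut, and the axes are right-handed (so a half turn about x gives the same grasp; the last joint's range is limited). The gripper opens to 88 mm and grips with 3 to 60 N. Pads are 19 mm wide; open, the fingers measure 130 mm over their backs; the gripper's body (78 mm by 193 mm) begins 47 mm behind the grasp point.
Start: joints at [1.403, 0.359, 0.012, 0, -1.224, -0.288], TCP at [0.297, 0.606, 0.198] pointing down, gripper open.
Joint ranges: [-3.07, 3.07], [-1.43, 2.12], [-1.02, 1.25], [-3.03, 1.67], [-3.05, -0], [-3.03, 3.03]. Speed limits (rad/s): [2.39, 2.39, 3.01, 3.14, 3.14, 3.14].

## Interface

Orientations are given as [roll, pitch, yaw] about the fixed x, y, z axes, in that order (R = Rz(yaw) Ry(pitch) Rx(roll)).
In Python, from station import arm gives the robot as it stands.
- The arm moves only by the tool jog_arm, never from a script. Its argument "motion" is a list of rows, each an object of numbers: "dx", "dy", "dz": the shift along the tool's x, y, z in m; "twist": the turn about the tool's x in degrees. In form: [{"dx": .., "dy": .., "dz": .., "twist": ..}, ...]. A call has 1 to 20 rows; each row is the pose to reach, as a shift and turn from the pose commanded when the call began, along the tool's axes at that moment; what a row does not reach only later rows make up. A row lasts 1/12 s, in which the tool goes at most 41.7 mm and 7.16 degrees, less where a joint would pass 70% of its speed; a pose out of reach is approached as far as the arm can. A call with a gripper value outside its range is refused whole. "gripper" is the finger opening in m, from 0 to 0.0876, set as the call begins (left out, the last holds). The fingers move at their own pace and stop on an object; "newtons" is the grip in N (left out, the last holds). Time passes only in rows, so rows that repeat a pose let the fingers close. It gives the time, the measured TCP pose, the force and the opening at its end, in the units of the state.
- arm.get_state(): the state, without advancing time (a new reading comes with each control period).
- arm.grab_frame(name): name is "scene" or "top"; returns the picture (384x512x3 uint8, red, green, blue); there is no depth.
- arm.camera_model(name): a dict with "camera_matrix" (3x3 intrinsics, pixels), "eye" and "attitude" of the camera in the world. Camera axes: x right, y down, z forward; pixel columns grow to the right and rows downward; lengths in m; the calibration is good to about 2 mm. A picture is of the moment at which its call begins. camera_model takes no time and is no camera call.
- arm.job_done(): hands the job in, once; it reports no verdict.
The state is a dict: "t": time; "q": joint angles; "qd": joint speeds; "joint_efforts": joint torques, N m; "eef_pos": TCP position; "ee_rot": TCP orientation; "force": force on the tool from outside, world axes, zero at the start; "moment": the same for the moment, N m; "width": finger opening in m.
Only numpy, scipy, OpenCV 4.12 (cv2) and the standard library are available. Lean on these libraries where they do the work, as an engineer would, in place of code of your own. Each camera call takes 0.05 s, during which the arm holds its last target.

## Working session

There is one attempt and no reset: what is moved stays moved. The work goes in short steps, Python scripts to look and compute and a tool call to move; the robot and the scene stay as the last step left them, time stands still between calls to the robot, and variables do not carry over. Pictures are saved under pics/ and viewed, and the job is handed in when it is done.

Besides the shell and the picture viewer there is one more tool, called in YAML: its name, and indented under it one key for each argument. jog_arm: Moves the arm, as the interface text tells. Its arguments: {"type":"object","properties":{"motion":{"type":"array"},"gripper":{"type":"number"},"newtons":{"type":"number"}},"required":["motion"]}

```bash
ls; mkdir -p pics; python3 - <<'E'
from station import arm
import cv2
s=arm.get_state();print(s)
for n in("scene","top"):
    f=arm.grab_frame(n);cv2.imwrite(f"pics/{n}0.png",cv2.cvtColor(f,cv2.COLOR_RGB2BGR));print(n,arm.camera_model(n))
E
```

```text
pics
{'t': 0.0, 'q': array([ 1.40312896e+00,  3.59370002e-01,  1.10229655e-02, -3.23800685e-04,
       -1.22408331e+00, -2.88081687e-01]), 'qd': array([-5.34128289e-04,  9.15980433e-04,  7.41301317e-04, -1.06641826e-03,
        3.23197415e-04, -9.72177933e-05]), 'joint_efforts': array([ 1.42080757e-03, -5.82723856e+01,  2.93050396e+01,  6.99701115e+00,
        7.12331981e-03, -1.60876893e-04]), 'eef_pos': array([0.29690172, 0.60558715, 0.19672277]), 'ee_rot': array([ 0.10393353,  1.56913419, -1.92272212]), 'force': array([0.16946238, 0.32619153, 0.1557089 ]), 'moment': array([0.01294286, 0.00396267, 0.02595891]), 'width': 0.08722563677310152}
scene {'camera_matrix': array([[405.12220922,   0.        , 252.75325667],
       [  0.        , 405.12220922, 192.89539482],
       [  0.        ,   0.        ,   1.        ]]), 'eye': array([ 1.41023692, -0.27503987,  0.63706747]), 'attitude': array([-2.13741614, -0.01362781,  1.19353297])}
top {'camera_matrix': array([[465.62772323,   0.        , 250.94167421],
       [  0.        , 465.62772323, 192.98388704],
       [  0.        ,   0.        ,   1.        ]]), 'eye': array([0.39508422, 0.02754707, 1.60448012]), 'attitude': array([-3.00072587,  0.01335194, -1.57000344])}
```

View pics/scene0.png

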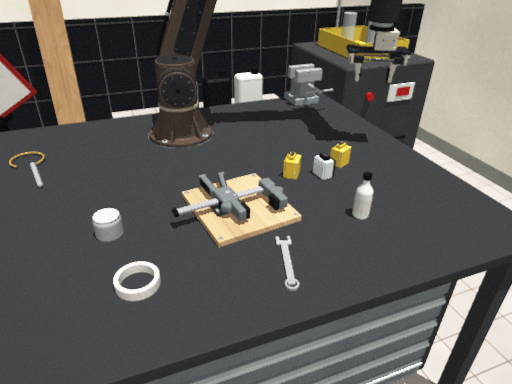

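View pics/top0.png

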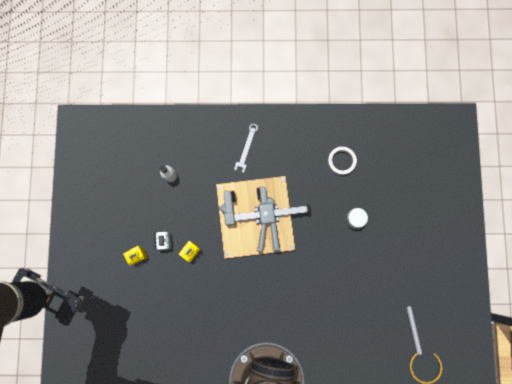

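```bash
cat > h.py <<'E'
import numpy as np,cv2
from scipy.spatial.transform import Rotation as R
from station import arm
def cam(n):
    m=arm.camera_model(n);return m['camera_matrix'],np.array(m['eye']),R.from_euler('xyz',m['attitude']).as_matrix()
def ray(n,u,v):
    K,e,A=cam(n);d=A@np.linalg.solve(K,[u,v,1.]);return e,d
def onz(n,u,v,z):
    e,d=ray(n,u,v);return e+d*(z-e[2])/d[2]
def proj(n,p):
    K,e,A=cam(n);q=K@(A.T@(np.array(p)-e));return q[:2]/q[2]
def crop(img,u0,v0,u1,v1,s,out):
    c=cv2.resize(img[v0:v1,u0:u1],None,fx=s,fy=s,interpolation=cv2.INTER_CUBIC)
    for k in range(u0-u0%10+10,u1,10): cv2.putText(c,str(k),(int((k-u0)*s)-8,8),0,.3,(0,255,255),1);cv2.line(c,(int((k-u0)*s),10),(int((k-u0)*s),15),(0,255,255),1)
    for k in range(v0-v0%10+10,v1,10): cv2.putText(c,str(k),(0,int((k-v0)*s)+4),0,.3,(0,255,255),1);cv2.line(c,(22,int((k-v0)*s)),(27,int((k-v0)*s)),(0,255,255),1)
    cv2.imwrite(out,c)
E
python3 - <<'E'
from h import *
t=cv2.imread('pics/top0.png');s=cv2.imread('pics/scene0.png')
crop(t,115,165,315,270,4,'pics/ct.png')
crop(s,270,135,370,210,8,'pics/cs.png')
crop(s,165,165,305,245,5.7,'pics/cs2.png')
for p in[(163,241),(135,256),(190,252)]:print(onz('top',*p,.06))
E
```

```text
[0.45387718 0.33937283 0.06      ]
[0.40460281 0.43061601 0.06      ]
[0.41780057 0.24913259 0.06      ]
```

View pics/ct.png

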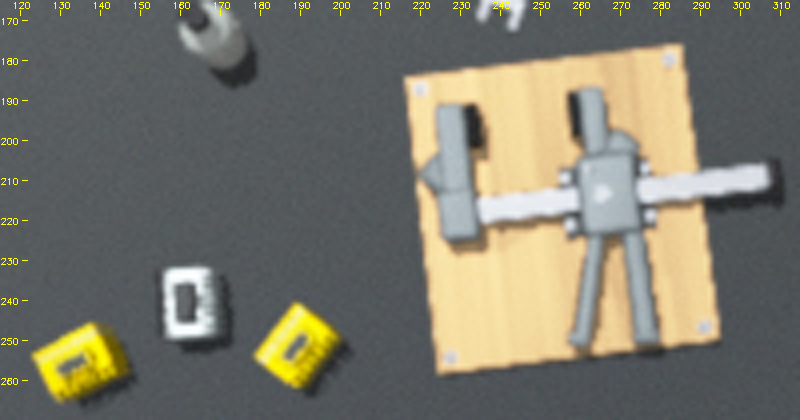

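View pics/cs.png

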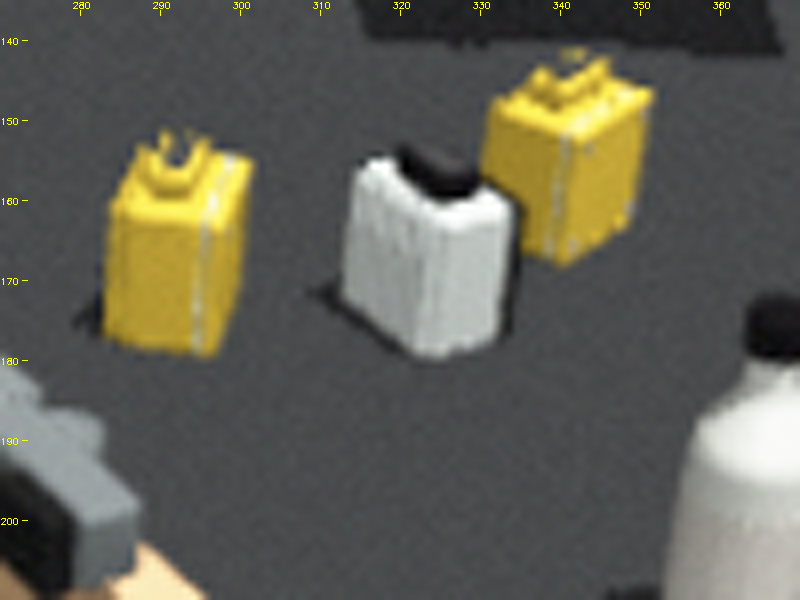

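View pics/cs2.png

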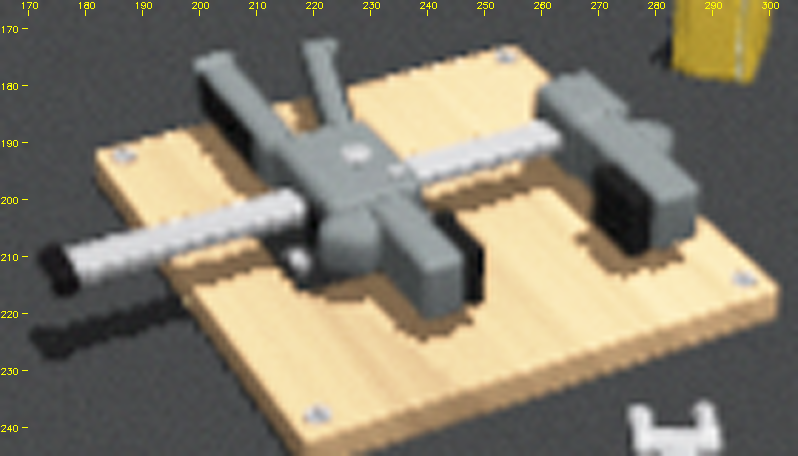

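```bash
cat > meas.py <<'E'
from h import *
def board(img):
    hsv=cv2.cvtColor(img,cv2.COLOR_BGR2HSV)
    m=cv2.inRange(hsv,(8,40,90),(28,200,255))
    z=np.zeros_like(m);z[165:270,205:305]=m[165:270,205:305]
    z=cv2.morphologyEx(z,cv2.MORPH_CLOSE,np.ones((3,3)))
    c=cv2.findContours(z,cv2.RETR_EXTERNAL,cv2.CHAIN_APPROX_NONE)[0];pts=np.vstack(c)
    return cv2.minAreaRect(cv2.convexHull(pts)),cv2.boxPoints(cv2.minAreaRect(pts))
t=cv2.imread('pics/top0.png');s=cv2.imread('pics/scene0.png')
r,b=board(t);print(r)
W=np.array([onz('top',u,v,.018) for u,v in b]);print(W)
c=W.mean(0);print('board c',c)
for i in range(4):
    d=W[(i+1)%4]-W[i];print(np.linalg.norm(d),np.degrees(np.arctan2(d[1],d[0])))
hsv=cv2.cvtColor(t,cv2.COLOR_BGR2HSV)
m=((hsv[...,1]<60)&(hsv[...,2]>120)).astype(np.uint8)*255
z=np.zeros_like(m);z[225:258,150:178]=m[225:258,150:178]
pts=np.vstack(cv2.findContours(z,cv2.RETR_EXTERNAL,cv2.CHAIN_APPROX_NONE)[0])
r=cv2.minAreaRect(pts);print(r)
W=np.array([onz('top',u,v,.06) for u,v in cv2.boxPoints(r)]);print(W,W.mean(0))
for i in range(4):
    d=W[(i+1)%4]-W[i];print(np.linalg.norm(d),np.degrees(np.arctan2(d[1],d[0])))
crop(t,145,222,185,262,14,'pics/cb.png');crop(s,300,140,345,190,12,'pics/cbs.png')
E
python3 meas.py
```

```text
((254.7846221923828, 216.7769317626953), (75.90925598144531, 72.31224822998047), 82.87498474121094)
[[ 0.65294641  0.17589398  0.018     ]
 [ 0.68401543 -0.07210187  0.018     ]
 [ 0.42548957 -0.1013619   0.018     ]
 [ 0.39529378  0.14100511  0.018     ]]
board c [0.5394363  0.03585883 0.018     ]
0.24993443738586132 -82.85916586625027
0.26017642139399066 -173.54272548294628
0.24424077074729106 97.10171773369562
0.260004058380761 7.7115440997803875
((162.0, 240.0), (18.0, 12.0), 90.0)
[[0.48693061 0.36358663 0.06      ]
 [0.48693056 0.32363439 0.06      ]
 [0.42758579 0.32209949 0.06      ]
 [0.4275655  0.36183527 0.06      ]] [0.45725311 0.34278894 0.06      ]
0.039952237069222594 -90.0000666132286
0.05936462287329798 -178.51842144627437
0.03973579335061489 90.02925504950927
0.05939094014721709 1.689815102847327
```

View pics/cb.png

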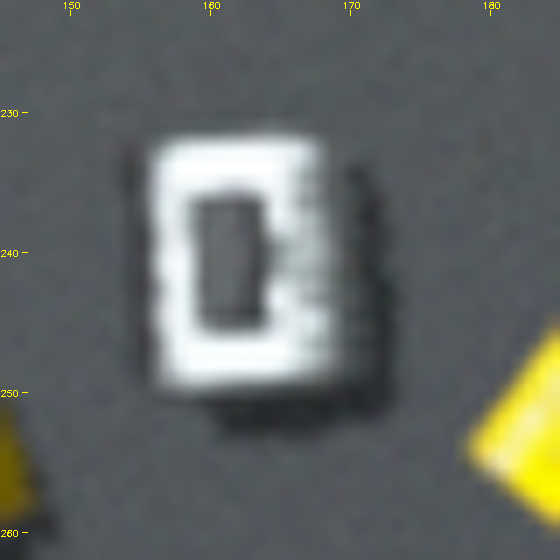

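View pics/cbs.png

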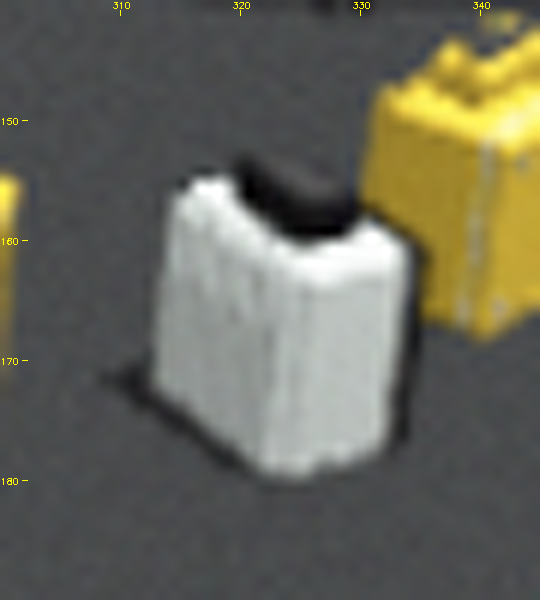

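```bash
cat > ov.py <<'E'
from h import *
import sys
print('socket',onz('top',161.0,240.2,.072),'corner scene',onz('scene',323.25,179.1,0), 'top front edge corner scene',onz('scene',325.5,163,.06))
c=np.array([.5394,.0359])
y=np.radians(7.1);Rm=np.array([[np.cos(y),-np.sin(y)],[np.sin(y),np.cos(y)]])
o=c-Rm@[-.0025,.035];print('origin',o)
def W(x,yy,z): return [*(o+Rm@[x,yy]),z]
P={'board':[W(a,b,.018) for a,b in[(-.13,-.085),(.125,-.085),(.125,.155),(-.13,.155),(-.13,-.085)]],
 'bar':[W(0,-.1,.05),W(0,.09,.05)],
 'han':[W(-.03,-.0,.046),W(-.124,-.0,.046)]}
for n in('top','scene'):
    im=cv2.imread(f'pics/{n}0.png');S=4
    im=cv2.resize(im,None,fx=S,fy=S,interpolation=cv2.INTER_CUBIC)
    for k,v in P.items():
        q=np.array([(proj(n,p)+.5)*S for p in v]);cv2.polylines(im,[np.int32(q)],False,(0,0,255),1)
    u0,v0,u1,v1=(205,165,315,270) if n=='top' else (165,165,305,245)
    cv2.imwrite(f'pics/ov_{n}.png',im[v0*S:v1*S,u0*S:u1*S])
E
python3 ov.py
```

```text
socket [0.45603512 0.34361033 0.072     ] corner scene [0.48451907 0.33696113 0.        ] top front edge corner scene [0.49006111 0.33418518 0.06      ]
origin [0.54620688 0.00147739]
```

View pics/ov_top.png

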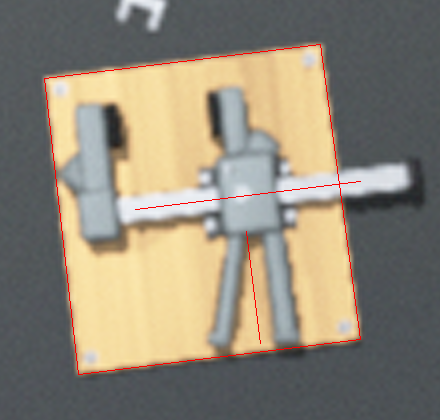

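View pics/ov_scene.png

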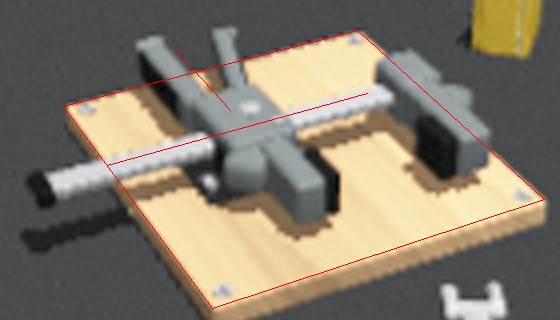

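```bash
python3 - <<'E'
from h import *
np.set_printoptions(precision=4,suppress=True)
def cs(x,y):return x/12+300-.5,y/12+140-.5
for nm,x,y,z in [('botL',152,383,0),('botM',265,472,0),('botR',385,450,0),('botRlid',400,440,0),('topL',175,195,.06),('topM',285,272,.06),('topR',408,250,.06),('topRlid',425,248,.06)]:
    print(nm,onz('scene',*cs(x,y),z))
def ct(x,y):return x/14+145-.5,y/14+222-.5
for nm,x,y,z in [('TL',153,140,.06),('TLlid',133,140,.06),('TR',325,138,.06),('BL',160,388,.06),('BR',325,385,.06)]:
    print(nm,onz('top',*ct(x,y),z))
# clamp
o=np.array([.5462,.0015]);y=np.radians(7.1);Rm=np.array([[np.cos(y),-np.sin(y)],[np.sin(y),np.cos(y)]])
def cc(n,u,v,z): return Rm.T@(onz(n,u,v,z)[:2]-o)
f=lambda x,y:(205+x/4-.5,165+y/4-.5)
for nm,x,y,z in[('fixpad',209,112,.062),('movpad',122,125,.062),('handR',298,325,.06),('handL',276,325,.06),('trigL',212,325,.057),('trigR',228,325,.057)]:
    print(nm,cc('top',*f(x,y),z))
E
```

```text
botL [0.4295 0.328  0.    ]
botM [0.4813 0.3329 0.    ]
botR [0.4822 0.3682 0.    ]
botRlid [0.4791 0.3746 0.    ]
topL [0.436 0.325 0.06 ]
topM [0.483  0.3305 0.06  ]
topR [0.4835 0.366  0.06  ]
topRlid [0.484  0.3707 0.06  ]
TL [0.4853 0.3654 0.06  ]
TLlid [0.4853 0.3702 0.06  ]
TR [0.4857 0.3246 0.06  ]
BL [0.4269 0.3621 0.06  ]
BR [0.4276 0.323  0.06  ]
fixpad [0.0721 0.0186]
movpad [0.0703 0.0922]
handR [-0.1126 -0.0321]
handL [-0.1104 -0.0141]
trigL [-0.1038  0.0382]
trigR [-0.1054  0.0251]
```

```bash
cat >> h.py <<'E'
def goal(p,yaw_deg):
    s=arm.get_state();A=R.from_euler('xyz',s['ee_rot']).as_matrix()
    y=np.degrees(np.arctan2(A[1,2],A[0,2]))
    tw=(-(yaw_deg-y)+90)%180-90   # tool x down: +twist about tool x turns world yaw negative
    d=A.T@(np.array(p)-s['eef_pos'])
    print('t',round(s['t'],2),'tcp',s['eef_pos'].round(4),'zyaw',round(y,2),'q',s['q'].round(2),'F',s['force'].round(2),'w',round(s['width'],4))
    print('axes x,y,z cols\n',A.round(3));print('d',d.round(4),'n',round(np.linalg.norm(d)/.0417,1),'twist',round(tw,1),round(tw-180*np.sign(tw),1))
o=np.array([.5462,.0015]);ya=np.radians(7.1);Rm=np.array([[np.cos(ya),-np.sin(ya)],[np.sin(ya),np.cos(ya)]])
def W(x,y,z): return [*(o+Rm@[x,y]),z]
E
python3 -c "
from h import *
goal([.456,.347,.12],3)"
```

```text
t 0.1 tcp [0.2969 0.6056 0.1968] zyaw -116.12 q [ 1.4   0.36  0.01 -0.   -1.22 -0.29] F [0.04 0.47 0.03] w 0.0875
axes x,y,z cols
 [[-0.001  0.898 -0.44 ]
 [-0.001 -0.44  -0.898]
 [-1.     0.     0.001]]
d [0.0771 0.2567 0.1621] n 7.5 twist 60.9 -119.1
```

jog_arm:
  motion:
    - {"dx": 0.01,"dy": 0.257,"dz": 0.162,"twist": 60.9}
    - {"dx": 0.02,"dy": 0.257,"dz": 0.162,"twist": 60.9}
    - {"dx": 0.04,"dy": 0.257,"dz": 0.162,"twist": 60.9}
    - {"dx": 0.077,"dy": 0.257,"dz": 0.162,"twist": 60.9}
    - {"dx": 0.077,"dy": 0.257,"dz": 0.162,"twist": 60.9}
    - {"dx": 0.077,"dy": 0.257,"dz": 0.162,"twist": 60.9}
    - {"dx": 0.077,"dy": 0.257,"dz": 0.162,"twist": 60.9}
    - {"dx": 0.077,"dy": 0.257,"dz": 0.162,"twist": 60.9}
    - {"dx": 0.077,"dy": 0.257,"dz": 0.162,"twist": 60.9}
    - {"dx": 0.077,"dy": 0.257,"dz": 0.162,"twist": 60.9}
    - {"dx": 0.077,"dy": 0.257,"dz": 0.162,"twist": 60.9}
    - {"dx": 0.077,"dy": 0.257,"dz": 0.162,"twist": 60.9}
  gripper: 0.0876

```text
t: 1.1
eef_pos: [0.4565, 0.3482, 0.1209]
ee_rot: [-2.298, 1.57, 0.899]
force: [-0.0, 1.1, -0.7]
width: 0.0874
```

```bash
python3 - <<'E'
from h import *
for n in('top','scene'):
    f=arm.grab_frame(n)[...,::-1].copy();cv2.imwrite(f'pics/{n}1.png',f)
crop(cv2.imread('pics/top1.png'),110,200,210,275,8,'pics/t1.png')
crop(cv2.imread('pics/scene1.png'),260,70,400,190,5.7,'pics/s1.png')
goal([.456,.347,.037],3)
E
```

```text
t 1.2 tcp [0.4563 0.3484 0.121 ] zyaw -176.86 q [ 0.99  0.26 -0.32  0.   -0.99 -0.94] F [-0.35 -0.64  0.59] w 0.0875
axes x,y,z cols
 [[ 0.     0.055 -0.998]
 [ 0.001 -0.998 -0.055]
 [-1.    -0.001 -0.   ]]
d [0.0839 0.0014 0.0004] n 2.0 twist 0.1 -179.9
```

View pics/s1.png

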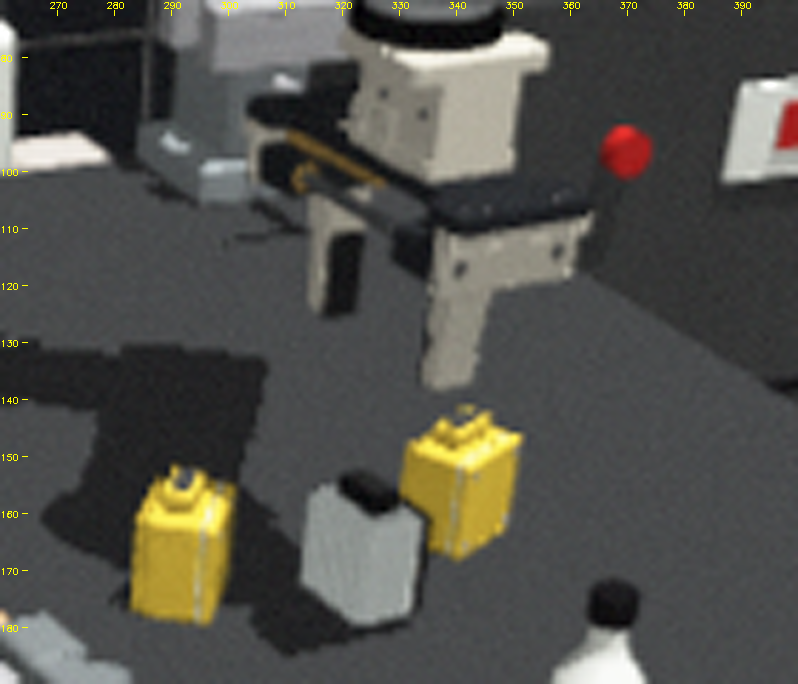

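View pics/t1.png

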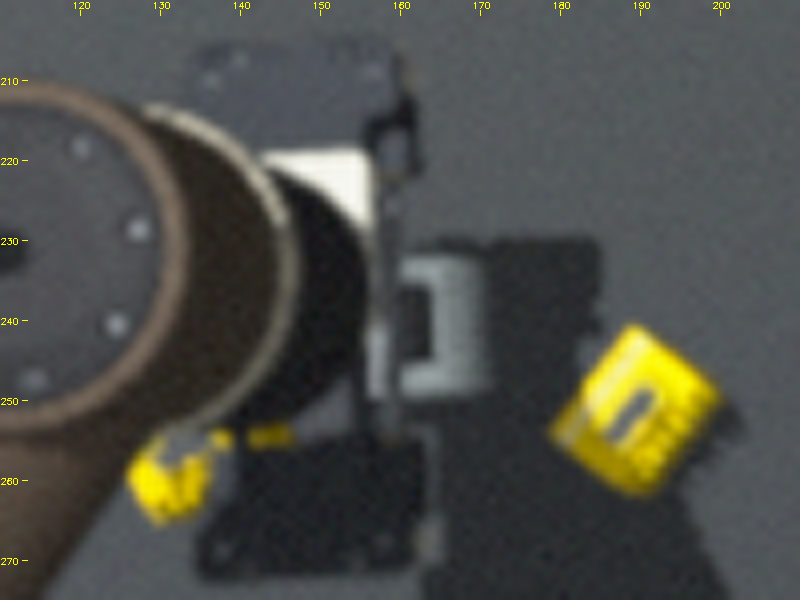

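jog_arm:
  motion:
    - {"dx": 0.03}
    - {"dx": 0.06}
    - {"dx": 0.075}
    - {"dx": 0.084}
    - {"dx": 0.084}
    - {"dx": 0.084}

```text
invalid input
```

jog_arm:
  motion:
    - {"dx": 0}
    - {"dx": 0}
    - {"dx": 0}
    - {"dx": 0}
    - {"dx": 0}
    - {"dx": 0}
  gripper: 0.04
  newtons: 25

```text
invalid input
```

jog_arm:
  motion:
    - {"dx": 0.03,"dy": 0,"dz": 0,"twist": 0}
    - {"dx": 0.06,"dy": 0,"dz": 0,"twist": 0}
    - {"dx": 0.075,"dy": 0,"dz": 0,"twist": 0}
    - {"dx": 0.084,"dy": 0,"dz": 0,"twist": 0}
    - {"dx": 0.084,"dy": 0,"dz": 0,"twist": 0}
    - {"dx": 0.084,"dy": 0,"dz": 0,"twist": 0}

```text
t: 1.7
eef_pos: [0.4567, 0.3481, 0.0371]
ee_rot: [2.58, 1.57, -0.508]
force: [0.8, -0.4, 0.2]
width: 0.0877
```

jog_arm:
  motion:
    - {"dx": 0,"dy": 0,"dz": 0,"twist": 0}
    - {"dx": 0,"dy": 0,"dz": 0,"twist": 0}
    - {"dx": 0,"dy": 0,"dz": 0,"twist": 0}
    - {"dx": 0,"dy": 0,"dz": 0,"twist": 0}
    - {"dx": 0,"dy": 0,"dz": 0,"twist": 0}
    - {"dx": 0,"dy": 0,"dz": 0,"twist": 0}
  gripper: 0.04
  newtons: 25

```text
t: 2.2
eef_pos: [0.4567, 0.3475, 0.037]
ee_rot: [-2.222, 1.57, 0.971]
force: [-0.3, -0.8, -0.9]
width: 0.053
```

```bash
python3 - <<'E'
from h import *
goal(W(.072,.049,.16),7.1)
print(W(.072,.049,.05))
E
```

```text
t 2.2 tcp [0.4567 0.3475 0.037 ] zyaw -177.02 q [ 0.99  0.35 -0.41  0.   -0.81 -0.94] F [-0.31 -0.78 -0.87] w 0.053
axes x,y,z cols
 [[ 0.     0.052 -0.999]
 [ 0.    -0.999 -0.052]
 [-1.    -0.    -0.   ]]
d [-0.1231  0.2961 -0.1397] n 8.4 twist -4.1 175.9
[np.float64(0.6115914271674711), np.float64(0.05902357128170442), 0.05]
```

jog_arm:
  motion:
    - {"dx": -0.02,"dy": 0,"dz": 0,"twist": 0}
    - {"dx": -0.05,"dy": 0,"dz": 0,"twist": 0}
    - {"dx": -0.09,"dy": 0,"dz": 0,"twist": 0}
    - {"dx": -0.115,"dy": 0,"dz": 0,"twist": 0}
    - {"dx": -0.123,"dy": 0,"dz": 0,"twist": 0}
    - {"dx": -0.123,"dy": 0,"dz": 0,"twist": 0}
    - {"dx": -0.123,"dy": 0,"dz": 0,"twist": 0}

```text
t: 2.78
eef_pos: [0.4564, 0.3474, 0.1595]
ee_rot: [-1.574, 1.57, 1.62]
force: [-0.6, -0.1, -1.1]
width: 0.0403
```

```bash
python3 - <<'E'
from h import *
for n in('scene',):
    f=arm.grab_frame(n)[...,::-1].copy();cv2.imwrite(f'pics/{n}2.png',f)
crop(cv2.imread('pics/scene2.png'),260,50,400,190,4.2,'pics/s2.png')
goal(W(.072,.049,.16),7.1)
E
```

```text
t 2.83 tcp [0.456  0.347  0.1586] zyaw -177.03 q [ 0.99  0.22 -0.27 -0.   -1.08 -0.94] F [-0.01  0.29 -0.07] w 0.04
axes x,y,z cols
 [[-0.001  0.052 -0.999]
 [-0.001 -0.999 -0.052]
 [-1.     0.001  0.001]]
d [-0.0014  0.2956 -0.1404] n 7.8 twist -4.1 175.9
```

View pics/s2.png

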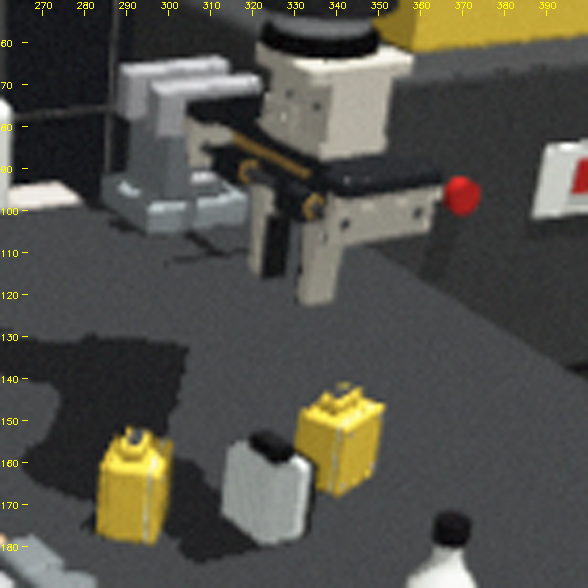

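```bash
python3 - <<'E'
from h import *
f=arm.grab_frame('top')[...,::-1].copy();cv2.imwrite('pics/top2.png',f)
a=cv2.imread('pics/scene1.png')[140:190,300:345];b=cv2.imread('pics/scene2.png')[140:190,300:345]
c=cv2.imread('pics/top0.png')[222:262,145:185];d=f[222:262,145:185]
z=lambda i,h:cv2.resize(i,(int(i.shape[1]*h/i.shape[0]),h),interpolation=cv2.INTER_CUBIC)
cv2.imwrite('pics/cmp.png',np.vstack([np.hstack([z(a,290),z(b,290)])[:,:520],np.hstack([z(c,290),z(d,290)])[:,:520]]))
E
```

```text
(no output)
```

View pics/cmp.png

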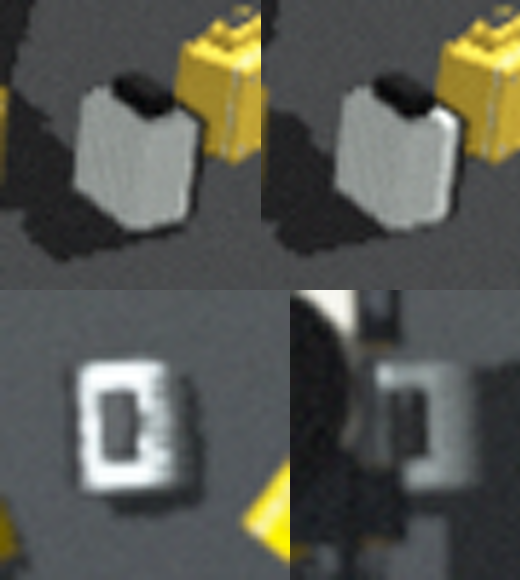

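jog_arm:
  motion:
    - {"dx": 0,"dy": 0,"dz": 0,"twist": 0}
    - {"dx": 0,"dy": 0,"dz": 0,"twist": 0}
    - {"dx": 0,"dy": 0,"dz": 0,"twist": 0}
    - {"dx": 0,"dy": 0,"dz": 0,"twist": 0}
    - {"dx": 0,"dy": 0,"dz": 0,"twist": 0}
    - {"dx": 0,"dy": 0,"dz": 0,"twist": 0}
    - {"dx": 0,"dy": 0,"dz": 0,"twist": 0}
    - {"dx": 0.03,"dy": 0,"dz": 0,"twist": 0}
    - {"dx": 0.06,"dy": 0,"dz": 0,"twist": 0}
    - {"dx": 0.09,"dy": 0,"dz": 0,"twist": 0}
    - {"dx": 0.115,"dy": 0,"dz": 0,"twist": 0}
    - {"dx": 0.122,"dy": 0,"dz": 0,"twist": 0}
    - {"dx": 0.122,"dy": 0,"dz": 0,"twist": 0}
  gripper: 0.0876

```text
t: 3.97
eef_pos: [0.4557, 0.3462, 0.0358]
ee_rot: [0.91, 1.567, -2.18]
force: [-0.5, -0.9, 0.7]
width: 0.0876
```

jog_arm:
  motion:
    - {"dx": 0,"dy": 0,"dz": 0,"twist": 0}
    - {"dx": 0,"dy": 0,"dz": 0,"twist": 0}
    - {"dx": 0,"dy": 0,"dz": 0,"twist": 0}
    - {"dx": 0,"dy": 0,"dz": 0,"twist": 0}
    - {"dx": 0,"dy": 0,"dz": 0,"twist": 0}
    - {"dx": 0,"dy": 0,"dz": 0,"twist": 0}
    - {"dx": 0,"dy": 0,"dz": 0,"twist": 0}
    - {"dx": 0,"dy": 0,"dz": 0,"twist": 0}
  gripper: 0.045
  newtons: 35

```text
t: 4.63
eef_pos: [0.4566, 0.3475, 0.0378]
ee_rot: [-2.33, 1.571, 0.864]
force: [0.2, -0.5, -1.0]
width: 0.046
```

```bash
python3 - <<'E'
from h import *
f=arm.grab_frame('scene')[...,::-1].copy();cv2.imwrite('pics/scene3.png',f)
crop(f,270,90,370,190,5.8,'pics/s3.png')
goal(W(.072,.049,.16),7.1)
E
```

```text
t 4.68 tcp [0.4566 0.3474 0.0377] zyaw -177.02 q [ 0.99  0.35 -0.41  0.   -0.81 -0.94] F [0.46 0.02 0.44] w 0.0457
axes x,y,z cols
 [[ 0.     0.052 -0.999]
 [ 0.    -0.999 -0.052]
 [-1.    -0.    -0.   ]]
d [-0.1223  0.2961 -0.1398] n 8.4 twist -4.1 175.9
```

View pics/s3.png

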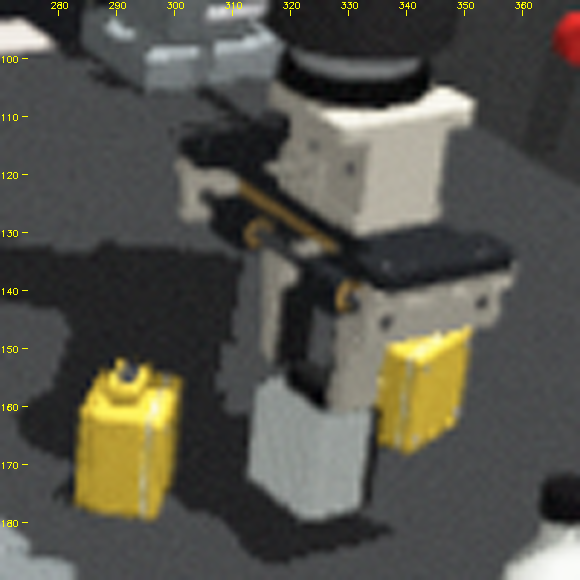

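```bash
python3 - <<'E'
from h import *
s=arm.get_state();A=R.from_euler('xyz',s['ee_rot']).as_matrix();p=s['eef_pos']
for nm,l in [('tcp',[0,0,0]),('tip',[.011,0,0]),('tip+x',[.011,0,-.033]),('tip-x',[.011,0,.033]),('bodybase',[-.055,0,0]),('mid palm +x',[-.055,0,-.09]),('palm -x',[-.055,0,.09])]:
    w=p+A@np.array(l);print(nm,w.round(3),proj('scene',w).round(1),proj('top',w).round(1))
print('box top corners')
for c in [(.484,.326),(.484,.370),(.428,.326),(.428,.37)]: print(c,proj('scene',[*c,.06]).round(1),proj('scene',[*c,0]).round(1),proj('top',[*c,.06]).round(1))
E
```

```text
tcp [0.457 0.347 0.038] [323.  163.8] [162.  240.4]
tip [0.457 0.347 0.027] [322.6 166.9] [162.6 240.6]
tip+x [0.49  0.349 0.027] [328.5 171.7] [162.4 230.8]
tip-x [0.424 0.346 0.027] [316.9 162.3] [162.9 250.4]
bodybase [0.457 0.347 0.093] [324.9 147.9] [158.5 239.8]
mid palm +x [0.546 0.352 0.093] [342.2 160.7] [157.9 212.2]
palm -x [0.367 0.343 0.093] [309.5 136.5] [159.2 267.8]
box top corners
(0.484, 0.326) [322.1 162.5] [320.1 179.6] [167.3 231.9]
(0.484, 0.37) [334.7 160.2] [332.4 177.2] [154.  231.9]
(0.428, 0.326) [313.1 154.6] [311.4 171.3] [166.8 248.9]
(0.428, 0.37) [325.4 152.4] [323.4 169. ] [153.5 248.9]
```

```bash
python3 - <<'E'
from h import *
for nm,w in [('s1 +x',[.456+.0545,.351,.110]),('s1 -x',[.456-.0545,.345,.110]),('s2 +x',[.456+.03,.349,.148]),('s2 -x',[.456-.03,.346,.148])]: print(nm,proj('scene',w).round(1))
t=cv2.imread('pics/top2.png');crop(t,130,200,200,270,8,'pics/t2.png')
f=arm.grab_frame('top')[...,::-1].copy();crop(f,130,200,200,270,8,'pics/t3.png')
E
```

```text
s1 +x [336.  150.1]
s1 -x [315.9 135.7]
s2 +x [332.5 134.9]
s2 -x [321.3 127.3]
```

View pics/t3.png

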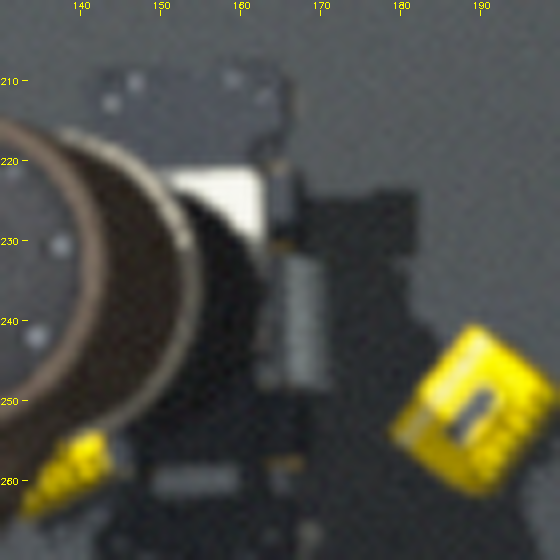

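View pics/t2.png

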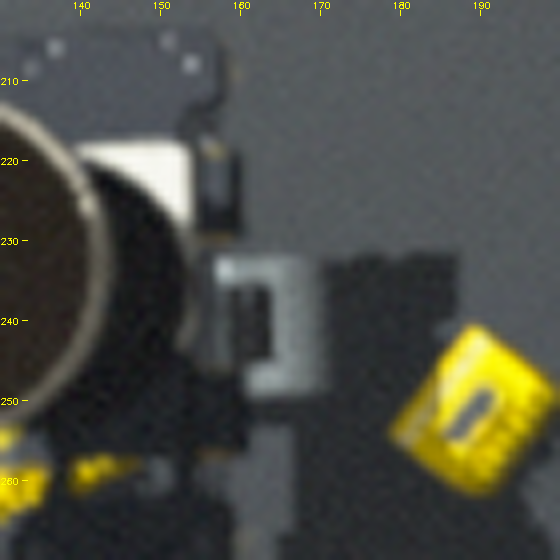

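```bash
python3 - <<'E'
from h import *
s=cv2.imread('pics/scene2.png');crop(s,295,50,375,130,9,'pics/s2b.png')
s=cv2.imread('pics/scene0.png');crop(s,335,10,445,90,7,'pics/s0b.png')
t=cv2.imread('pics/top0.png');crop(t,0,255,100,335,7,'pics/t0b.png')
A=R.from_euler('xyz',[ 0.10393353,  1.56913419, -1.92272212]).as_matrix();p=np.array([.2969,.6056,.1967])
for l in [(.011,0,.0437),(.011,0,-.0437),(.011,0,.065),(.011,0,-.065),(-.055,.039,.0965),(-.055,-.039,.0965),(-.055,.039,-.0965),(-.055,-.039,-.0965)]:
    w=p+A@np.array(l);print(l,w.round(3),proj('scene',w).round(1),proj('top',w).round(1))
E
```

```text
(0.011, 0, 0.0437) [0.278 0.566 0.186] [357.   92.2] [ 77.4 298.5]
(0.011, 0, -0.0437) [0.316 0.645 0.186] [382.7  93.2] [ 52.2 285.3]
(0.011, 0, 0.065) [0.268 0.547 0.186] [350.7  92. ] [ 83.6 301.7]
(0.011, 0, -0.065) [0.326 0.664 0.186] [389.1  93.5] [ 46.1 282.2]
(-0.055, 0.039, 0.0965) [0.289 0.502 0.252] [345.4  75.8] [ 91.3 296.2]
(-0.055, -0.039, 0.0965) [0.219 0.536 0.252] [342.8  69.2] [ 78.  321.4]
(-0.055, 0.039, -0.0965) [0.374 0.675 0.252] [405.3  78. ] [ 33.  266.1]
(-0.055, -0.039, -0.0965) [0.304 0.71  0.252] [399.9  71.3] [ 19.5 290.8]
```

View pics/s2b.png

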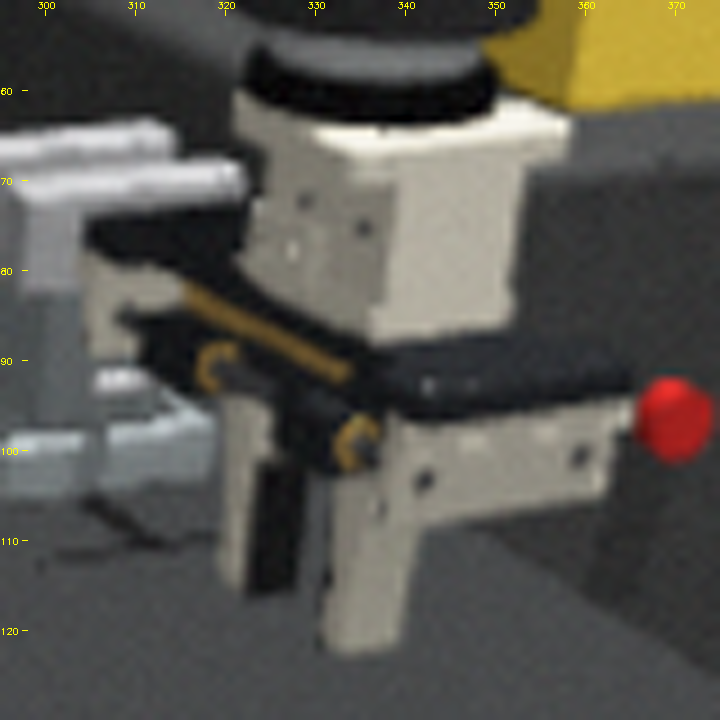

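View pics/s0b.png

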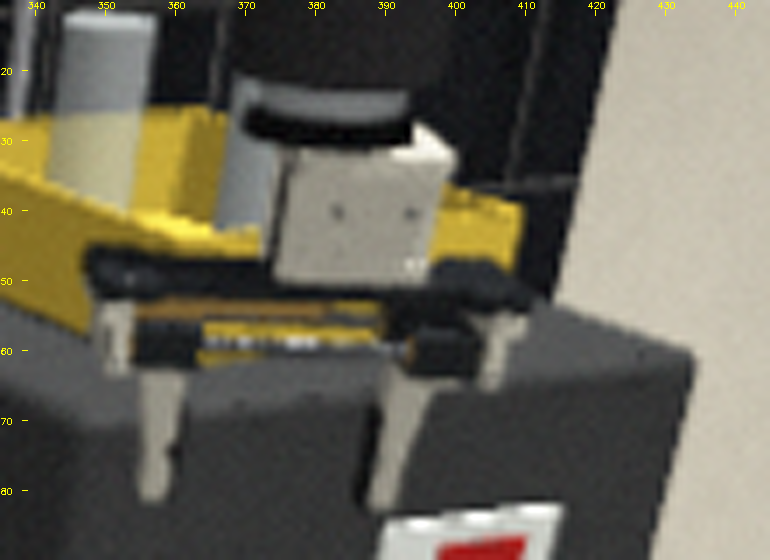

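View pics/t0b.png

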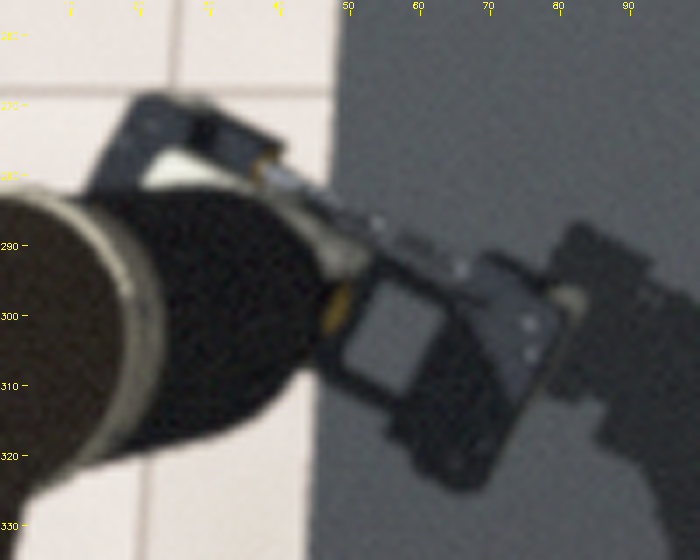

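```bash
python3 - <<'E'
from h import *
np.set_printoptions(precision=4,suppress=True)
print('proj base origin',proj('top',[0,0,0]),proj('top',[0,0,.1]),proj('scene',[0,0,0]))
def tri(a,b):
    e1,d1=ray('scene',*a);e2,d2=ray('top',*b)
    M=np.stack([d1,-d2],1);x=np.linalg.lstsq(M,e2-e1,rcond=None)[0]
    p,q=e1+d1*x[0],e2+d2*x[1];return (p+q)/2,np.linalg.norm(p-q)
# board screw / corners triangulated: crop cs2(scene s5.7 off165,165) & ct(top s4 off115,165)
S=lambda x,y:(x/5.7+165-.5,y/5.7+165-.5);T=lambda x,y:(x/4+115-.5,y/4+165-.5)
for n,a,b in [('screwTL/..',(744,278),(420,88)),('screw2',(318,413),(670,60)),('screw3',(123,155),(705,327)),('screw4',(506,56),(449,357)),('barend',(62,268),(768,177))]:
    print(n,tri(S(*a),T(*b)))
E
```

```text
proj base origin [265.7233 380.252 ] [266.3104 388.6244] [180.6883 133.7219]
screwTL/.. (array([0.6427, 0.1577, 0.0195]), np.float64(0.0007857639623711468))
screw2 (array([ 0.6671, -0.0573,  0.0188]), np.float64(0.002053291094129913))
screw3 (array([ 0.438 , -0.0853,  0.0191]), np.float64(0.0011084516084842624))
screw4 (array([0.4127, 0.1307, 0.0194]), np.float64(0.0005248706316783889))
barend (array([ 0.5622, -0.1394,  0.0454]), np.float64(0.002325725452881387))
```

```bash
python3 - <<'E'
from h import *
np.set_printoptions(precision=4,suppress=True)
def tri(a,b):
    e1,d1=ray('scene',*a);e2,d2=ray('top',*b)
    M=np.stack([d1,-d2],1);x=np.linalg.lstsq(M,e2-e1,rcond=None)[0]
    p,q=e1+d1*x[0],e2+d2*x[1];return (p+q)/2,np.linalg.norm(p-q)
S=lambda x,y:(x/7+335-.5,y/7+10-.5);T=lambda x,y:(x/7-.5,y/7+255-.5)
A=R.from_euler('xyz',[ 0.10393353,  1.56913419, -1.92272212]).as_matrix();p=np.array([.2969,.6056,.1967])
for a,b in [((92,262),(490,258)),((88,280),(560,310)),((115,300),(575,298)),((510,305),(160,100))]:
    w,r=tri(S(*a),T(*b));print(w,r,'tool frame',A.T@(w-p))
# 2-finger tips at start
for uv in [(355.5,80.5),(388.5,81.8)]:
    for z in(.186,.2,.22,.24): print(uv,z,onz('scene',*uv,z))
E
```

```text
[0.301  0.5089 0.3497] 0.03694812409274751 tool frame [-0.1528  0.0462  0.0853]
[0.2874 0.5003 0.3358] 0.00743083467192651 tool frame [-0.1389  0.0379  0.0989]
[0.2943 0.504  0.3268] 0.00540810280350019 tool frame [-0.13    0.0424  0.0925]
[0.3684 0.6668 0.3297] 0.0006168943847332637 tool frame [-0.1331  0.0373 -0.0862]
(355.5, 80.5) 0.186 [0.1622 0.6374 0.186 ]
(355.5, 80.5) 0.2 [0.2009 0.6091 0.2   ]
(355.5, 80.5) 0.22 [0.2563 0.5686 0.22  ]
(355.5, 80.5) 0.24 [0.3116 0.5281 0.24  ]
(388.5, 81.8) 0.186 [0.2162 0.7452 0.186 ]
(388.5, 81.8) 0.2 [0.2533 0.7135 0.2   ]
(388.5, 81.8) 0.22 [0.3062 0.6683 0.22  ]
(388.5, 81.8) 0.24 [0.3592 0.623  0.24  ]
```

jog_arm:
  motion:
    - {"dx": 0,"dy": 0,"dz": 0,"twist": 0}
    - {"dx": 0,"dy": 0,"dz": 0,"twist": 0}
    - {"dx": 0,"dy": 0,"dz": 0,"twist": 0}
    - {"dx": 0,"dy": 0,"dz": 0,"twist": 0}
    - {"dx": 0,"dy": 0,"dz": 0,"twist": 0}
    - {"dx": 0,"dy": 0,"dz": 0,"twist": 0}
    - {"dx": 0,"dy": 0,"dz": 0,"twist": 0}
    - {"dx": 0.01,"dy": 0,"dz": 0,"twist": 0}
    - {"dx": 0.02,"dy": 0,"dz": 0,"twist": 0}
    - {"dx": 0.02,"dy": 0,"dz": 0,"twist": 0}
  gripper: 0.0876

```text
t: 5.57
eef_pos: [0.4554, 0.3461, 0.0151]
ee_rot: [0.77, 1.567, -2.32]
force: [-0.9, 0.3, -0.1]
width: 0.0873
```

```bash
python3 - <<'E'
from h import *
f=arm.grab_frame('scene')[...,::-1].copy();crop(f,280,90,370,190,6,'pics/s4.png')
E
```

```text
(no output)
```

View pics/s4.png

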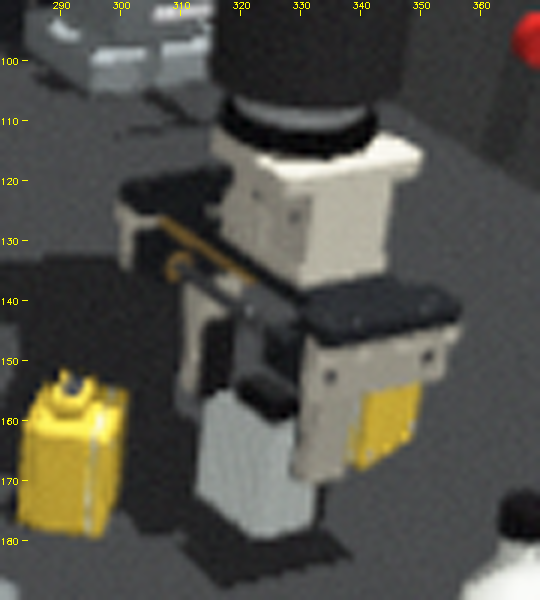

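jog_arm:
  motion:
    - {"dx": 0.01,"dy": 0,"dz": 0,"twist": 0}
    - {"dx": 0.017,"dy": 0,"dz": 0,"twist": 0}
    - {"dx": 0.017,"dy": 0,"dz": 0,"twist": 0}
    - {"dx": 0.017,"dy": 0,"dz": 0,"twist": 0}

```text
t: 5.95
eef_pos: [0.4563, 0.347, -0.0001]
ee_rot: [0.94, 1.569, -2.149]
force: [-0.0, -0.8, 0.8]
width: 0.0871
```

jog_arm:
  motion:
    - {"dx": 0,"dy": 0,"dz": 0,"twist": 0}
    - {"dx": 0,"dy": 0,"dz": 0,"twist": 0}
    - {"dx": 0,"dy": 0,"dz": 0,"twist": 0}
    - {"dx": 0,"dy": 0,"dz": 0,"twist": 0}
    - {"dx": 0,"dy": 0,"dz": 0,"twist": 0}
    - {"dx": 0,"dy": 0,"dz": 0,"twist": 0}
    - {"dx": 0,"dy": 0,"dz": 0,"twist": 0}
    - {"dx": 0,"dy": 0,"dz": 0,"twist": 0}
  gripper: 0.045
  newtons: 25

```text
t: 6.62
eef_pos: [0.457, 0.3478, 0.001]
ee_rot: [-2.483, 1.57, 0.711]
force: [1.2, -0.9, 2.7]
width: 0.0563
```

```bash
python3 - <<'E'
from h import *
f=arm.grab_frame('scene')[...,::-1].copy();crop(f,280,90,370,190,6,'pics/s5.png')
goal(W(.072,.049,.12),7.1)
E
```

```text
t 6.67 tcp [0.457  0.3478 0.001 ] zyaw -177.0 q [ 0.99  0.4  -0.45  0.   -0.73 -0.94] F [ 1.96 -0.31  1.49] w 0.056
axes x,y,z cols
 [[ 0.001  0.052 -0.999]
 [ 0.001 -0.999 -0.052]
 [-1.    -0.001 -0.001]]
d [-0.119   0.2964 -0.1394] n 8.4 twist -4.1 175.9
```

View pics/s5.png

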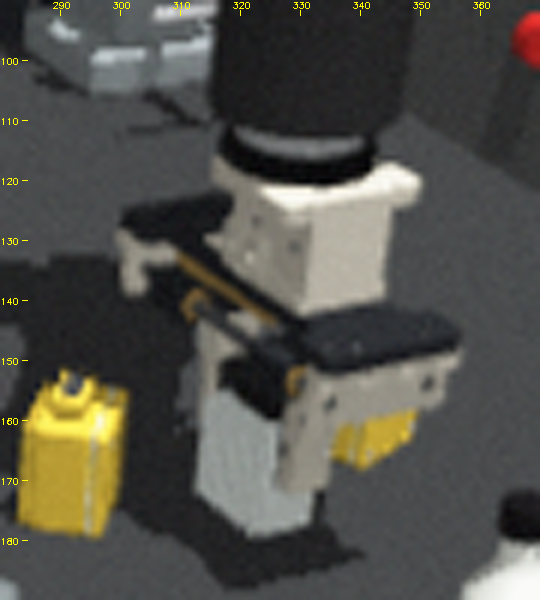

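jog_arm:
  motion:
    - {"dx": -0.02,"dy": 0,"dz": 0,"twist": 0}
    - {"dx": -0.05,"dy": 0,"dz": 0,"twist": 0}
    - {"dx": -0.085,"dy": 0,"dz": 0,"twist": 0}
    - {"dx": -0.11,"dy": 0.005,"dz": 0,"twist": 0}
    - {"dx": -0.115,"dy": 0.03,"dz": -0.015,"twist": -1}
    - {"dx": -0.119,"dy": 0.06,"dz": -0.03,"twist": -2}
    - {"dx": -0.119,"dy": 0.09,"dz": -0.045,"twist": -3}
    - {"dx": -0.119,"dy": 0.12,"dz": -0.06,"twist": -4.1}
    - {"dx": -0.119,"dy": 0.15,"dz": -0.075,"twist": -4.1}
    - {"dx": -0.119,"dy": 0.18,"dz": -0.09,"twist": -4.1}
    - {"dx": -0.119,"dy": 0.21,"dz": -0.105,"twist": -4.1}
    - {"dx": -0.119,"dy": 0.24,"dz": -0.12,"twist": -4.1}
    - {"dx": -0.119,"dy": 0.27,"dz": -0.13,"twist": -4.1}
    - {"dx": -0.119,"dy": 0.29,"dz": -0.139,"twist": -4.1}
    - {"dx": -0.119,"dy": 0.296,"dz": -0.139,"twist": -4.1}
    - {"dx": -0.119,"dy": 0.296,"dz": -0.139,"twist": -4.1}
    - {"dx": -0.119,"dy": 0.296,"dz": -0.139,"twist": -4.1}

```text
t: 8.08
eef_pos: [0.6098, 0.059, 0.1187]
ee_rot: [-0.083, 1.569, -3.102]
force: [-0.3, 0.4, -3.0]
width: 0.0559
```

```bash
python3 - <<'E'
from h import *
f=arm.grab_frame('scene')[...,::-1].copy();crop(f,170,90,320,230,5.3,'pics/s6.png')
f=arm.grab_frame('top')[...,::-1].copy();crop(f,180,150,320,255,5.3,'pics/t6.png')
goal(W(.072,.049,.12),7.1)
E
```

```text
t 8.18 tcp [0.6101 0.06   0.1193] zyaw -172.88 q [ 0.42  0.32 -0.24 -0.   -1.02 -0.29] F [-0.79  0.3  -2.94] w 0.0562
axes x,y,z cols
 [[-0.001  0.124 -0.992]
 [ 0.    -0.992 -0.124]
 [-1.    -0.     0.001]]
d [-0.0007  0.0012 -0.0013] n 0.0 twist 0.0 -180.0
```

View pics/s6.png

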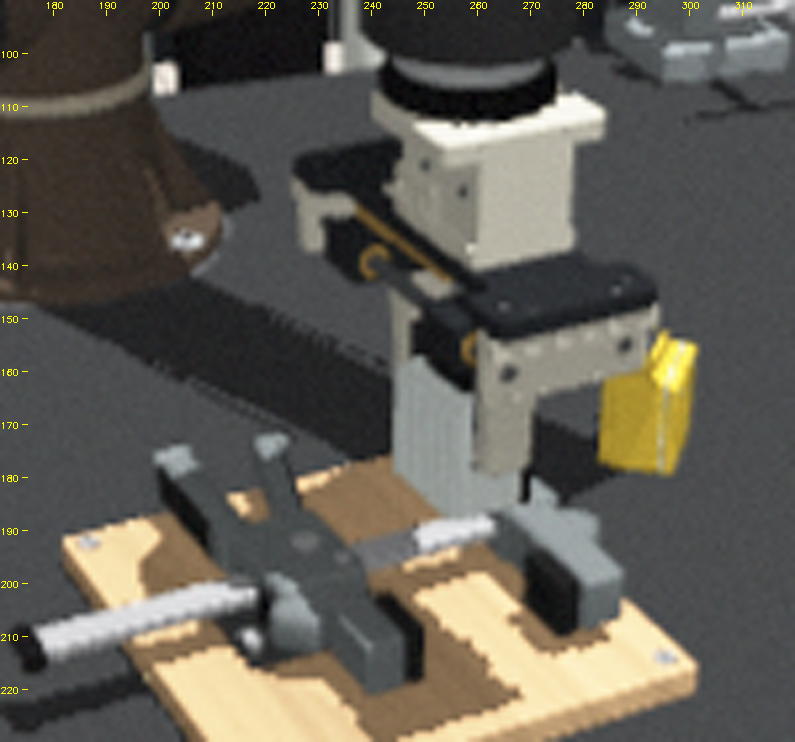

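View pics/t6.png

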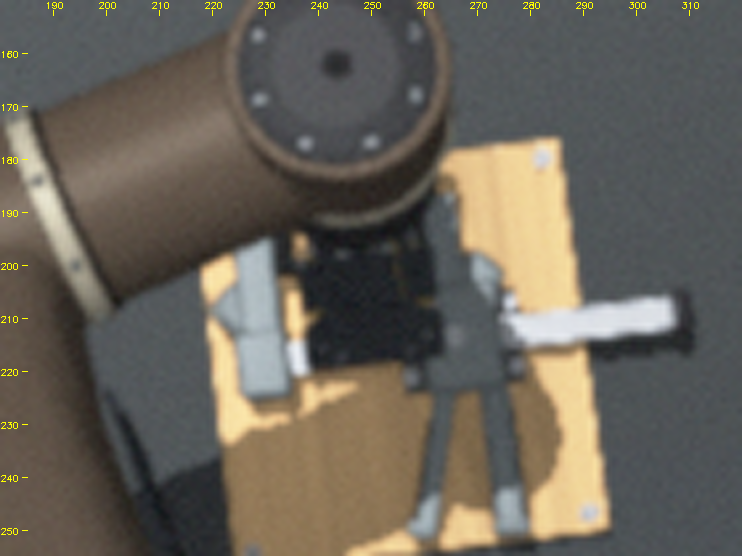

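```bash
python3 - <<'E'
from h import *
np.set_printoptions(precision=4,suppress=True)
c=np.array([.6101,.060])
for a in [(.028,-.022),(-.028,-.022),(.028,.022)]:
    print(a,proj('scene',[*(c+Rm@a),.118]))
for uv in[(255.3,187.6),(243.6,177.8),(268,185.5)]:
    print(uv,Rm.T@(onz('scene',*uv,.118)[:2]-c))
E
```

```text
(0.028, -0.022) [254.327  189.3188]
(-0.028, -0.022) [243.5993 178.8905]
(0.028, 0.022) [269.9472 184.9614]
(255.3, 187.6) [ 0.0222 -0.0161]
(243.6, 177.8) [-0.0328 -0.0195]
(268, 185.5) [0.028  0.0164]
```

jog_arm:
  motion:
    - {"dx": 0.02,"dy": 0,"dz": -0.001,"twist": 0}
    - {"dx": 0.045,"dy": 0,"dz": -0.001,"twist": 0}
    - {"dx": 0.07,"dy": 0,"dz": -0.001,"twist": 0}
    - {"dx": 0.085,"dy": 0,"dz": -0.001,"twist": 0}
    - {"dx": 0.093,"dy": 0,"dz": -0.001,"twist": 0}
    - {"dx": 0.095,"dy": 0,"dz": -0.001,"twist": 0}
    - {"dx": 0.095,"dy": 0,"dz": -0.001,"twist": 0}
    - {"dx": 0.095,"dy": 0,"dz": -0.001,"twist": 0}

```text
t: 8.85
eef_pos: [0.6126, 0.0599, 0.0258]
ee_rot: [-3.056, 1.569, 0.21]
force: [-0.8, 0.4, -3.7]
width: 0.0559
```

```bash
python3 - <<'E'
from h import *
f=arm.grab_frame('scene')[...,::-1].copy();crop(f,190,120,310,230,6,'pics/s7.png')
goal(W(.072,.049,.02),7.1)
E
```

```text
t 8.9 tcp [0.6128 0.0599 0.026 ] zyaw -172.87 q [ 0.41  0.42 -0.33  0.   -0.82 -0.29] F [ 0.27 -0.58 -4.25] w 0.0561
axes x,y,z cols
 [[ 0.002  0.124 -0.992]
 [ 0.001 -0.992 -0.124]
 [-1.    -0.    -0.002]]
d [0.006  0.0007 0.0013] n 0.1 twist 0.0 -180.0
```

View pics/s7.png

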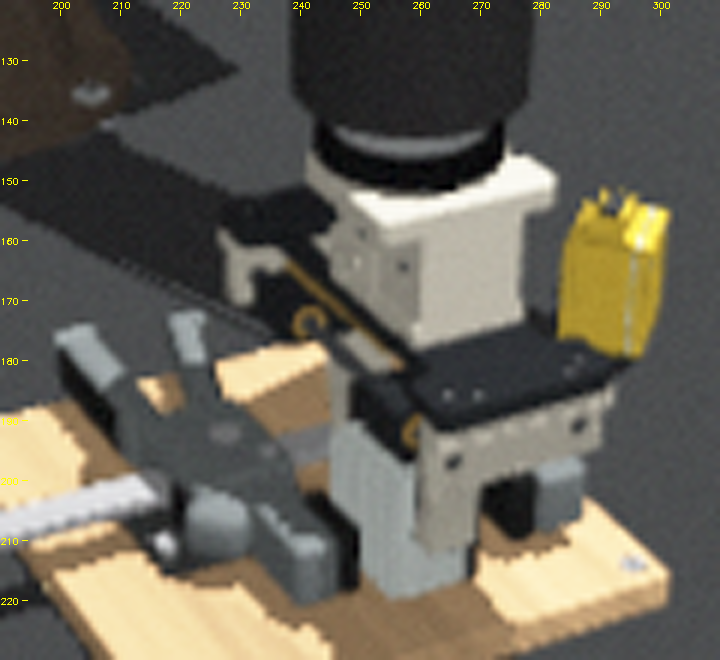

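jog_arm:
  motion:
    - {"dx": 0.002,"dy": 0,"dz": 0,"twist": 0}
    - {"dx": 0.004,"dy": 0,"dz": 0,"twist": 0}
    - {"dx": 0.006,"dy": 0,"dz": 0,"twist": 0}
    - {"dx": 0.006,"dy": 0,"dz": 0,"twist": 0}
    - {"dx": 0.006,"dy": 0,"dz": 0,"twist": 0}

```text
t: 9.32
eef_pos: [0.6121, 0.0593, 0.0191]
ee_rot: [-2.999, 1.57, 0.266]
force: [-0.6, 0.3, -0.0]
width: 0.0559
```

jog_arm:
  motion:
    - {"dx": 0,"dy": 0,"dz": 0,"twist": 0}
    - {"dx": 0,"dy": 0,"dz": 0,"twist": 0}
    - {"dx": 0,"dy": 0,"dz": 0,"twist": 0}
    - {"dx": 0,"dy": 0,"dz": 0,"twist": 0}
    - {"dx": 0,"dy": 0,"dz": 0,"twist": 0}
  gripper: 0.066

```text
t: 9.73
eef_pos: [0.6119, 0.0592, 0.0187]
ee_rot: [-3.079, 1.571, 0.186]
force: [-0.6, -0.6, -0.2]
width: 0.0656
```

jog_arm:
  motion:
    - {"dx": -0.01,"dy": 0,"dz": 0,"twist": 0}
    - {"dx": -0.03,"dy": 0,"dz": 0,"twist": 0}
    - {"dx": -0.06,"dy": 0,"dz": 0,"twist": 0}
    - {"dx": -0.09,"dy": 0,"dz": 0,"twist": 0}
    - {"dx": -0.11,"dy": 0,"dz": 0,"twist": 0}
    - {"dx": -0.11,"dy": 0,"dz": 0,"twist": 0}

```text
t: 10.23
eef_pos: [0.6149, 0.0599, 0.1349]
ee_rot: [-3.039, 1.562, 0.228]
force: [0.3, 1.2, 0.2]
width: 0.0659
```

```bash
python3 - <<'E'
from h import *
f=arm.grab_frame('scene')[...,::-1].copy();crop(f,160,120,310,240,5.2,'pics/s8.png')
goal(W(-.085,0,.09),97.1)
E
```

```text
t 10.28 tcp [0.6136 0.0598 0.1324] zyaw -172.89 q [ 0.41  0.31 -0.22  0.   -1.04 -0.29] F [0.45 0.38 0.41] w 0.0659
axes x,y,z cols
 [[ 0.006  0.124 -0.992]
 [ 0.002 -0.992 -0.124]
 [-1.    -0.001 -0.006]]
d [0.0414 0.0495 0.1593] n 4.1 twist -90.0 90.0
```

View pics/s8.png

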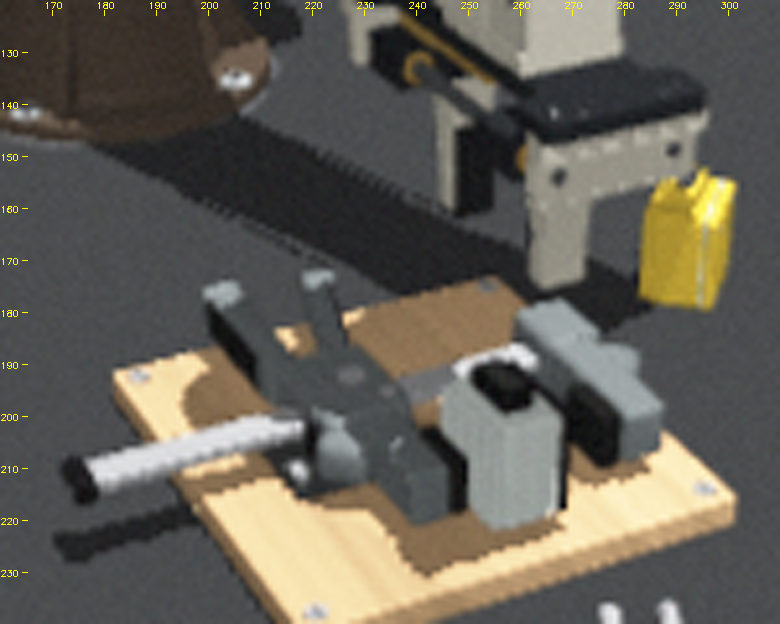

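jog_arm:
  motion:
    - {"dx": 0,"dy": 0.005,"dz": 0.016,"twist": -7}
    - {"dx": 0,"dy": 0.01,"dz": 0.032,"twist": -14}
    - {"dx": 0,"dy": 0.015,"dz": 0.048,"twist": -21}
    - {"dx": 0,"dy": 0.02,"dz": 0.064,"twist": -28}
    - {"dx": 0,"dy": 0.025,"dz": 0.08,"twist": -35}
    - {"dx": 0.005,"dy": 0.03,"dz": 0.096,"twist": -42}
    - {"dx": 0.01,"dy": 0.035,"dz": 0.112,"twist": -49}
    - {"dx": 0.015,"dy": 0.04,"dz": 0.128,"twist": -56}
    - {"dx": 0.02,"dy": 0.045,"dz": 0.144,"twist": -63}
    - {"dx": 0.025,"dy": 0.0495,"dz": 0.159,"twist": -70}
    - {"dx": 0.03,"dy": 0.0495,"dz": 0.159,"twist": -77}
    - {"dx": 0.035,"dy": 0.0495,"dz": 0.159,"twist": -84}
    - {"dx": 0.041,"dy": 0.0495,"dz": 0.159,"twist": -90}
    - {"dx": 0.041,"dy": 0.0495,"dz": 0.159,"twist": -90}
    - {"dx": 0.041,"dy": 0.0495,"dz": 0.159,"twist": -90}
  gripper: 0.0876

```text
t: 11.53
eef_pos: [0.4596, -0.0097, 0.0873]
ee_rot: [-1.317, 1.569, -2.768]
force: [0.5, 0.6, 1.4]
width: 0.0876
```

```bash
python3 - <<'E'
from h import *
f=arm.grab_frame('scene')[...,::-1].copy();crop(f,150,70,300,220,4,'pics/s9.png')
f=arm.grab_frame('top')[...,::-1].copy();crop(f,200,160,320,275,5.2,'pics/t9.png')
goal(W(-.085,0.0015,.04),97.1)
E
```

```text
t 11.63 tcp [ 0.4601 -0.0095  0.0878] zyaw -83.1 q [ 0.41  0.11 -0.6   0.   -0.86  1.28] F [ 0.45  0.19 -0.49] w 0.0877
axes x,y,z cols
 [[-0.     0.993  0.12 ]
 [-0.     0.12  -0.993]
 [-1.    -0.     0.   ]]
d [ 0.0478  0.0018 -0.0018] n 1.1 twist -0.2 179.8
```

View pics/s9.png

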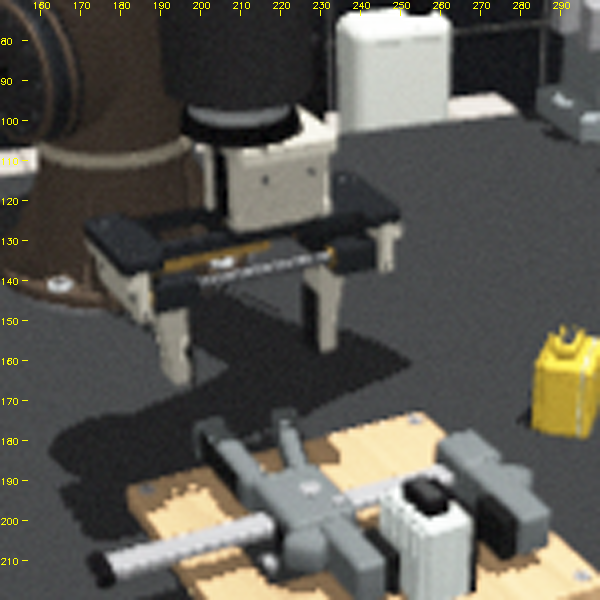

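View pics/t9.png

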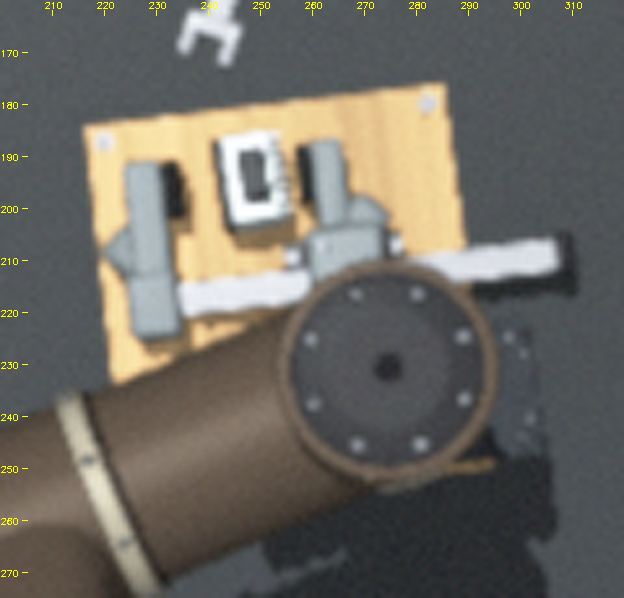

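jog_arm:
  motion:
    - {"dx": 0.02,"dy": 0.002,"dz": -0.002,"twist": 0}
    - {"dx": 0.04,"dy": 0.002,"dz": -0.002,"twist": 0}
    - {"dx": 0.047,"dy": 0.002,"dz": -0.002,"twist": 0}
    - {"dx": 0.047,"dy": 0.002,"dz": -0.002,"twist": 0}
    - {"dx": 0.047,"dy": 0.002,"dz": -0.002,"twist": 0}

```text
t: 12.05
eef_pos: [0.4619, -0.0073, 0.0409]
ee_rot: [-0.979, 1.57, -2.426]
force: [1.6, -0.5, 0.7]
width: 0.0875
```

```bash
python3 - <<'E'
from h import *
print('socket clamp frame',Rm.T@(onz('top',248.3,193.2,.09)[:2]-o), 'want .072,.0486; fixed pad .0186')
f=arm.grab_frame('scene')[...,::-1].copy();crop(f,170,110,270,210,6,'pics/s10.png')
goal(W(-.085,0.0015,-.002),97.1)
E
```

```text
socket clamp frame [0.06927221 0.04691666] want .072,.0486; fixed pad .0186
t 12.1 tcp [ 0.4624 -0.0072  0.0414] zyaw -82.94 q [ 0.41  0.18 -0.65  0.   -0.74  1.28] F [-0.57 -0.09 -0.63] w 0.0877
axes x,y,z cols
 [[ 0.001  0.992  0.123]
 [-0.     0.123 -0.992]
 [-1.     0.001  0.   ]]
d [ 0.0434 -0.0008  0.0003] n 1.0 twist -0.0 180.0
```

View pics/s10.png

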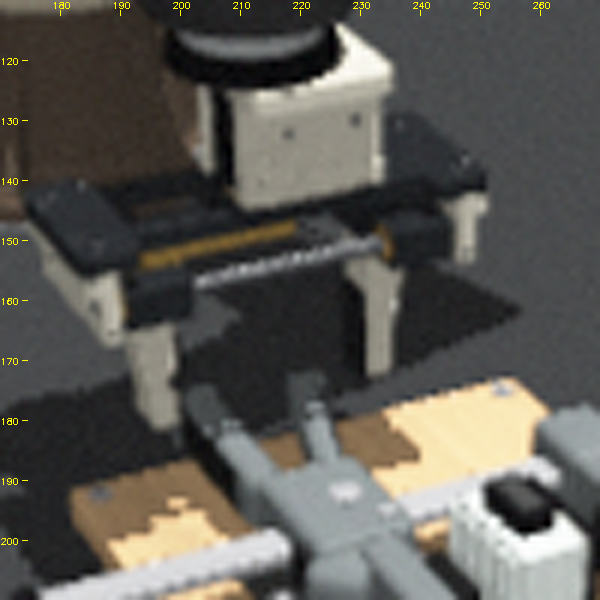

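jog_arm:
  motion:
    - {"dx": 0.015,"dy": 0,"dz": 0,"twist": 0}
    - {"dx": 0.03,"dy": 0,"dz": 0,"twist": 0}
    - {"dx": 0.04,"dy": 0,"dz": 0,"twist": 0}
    - {"dx": 0.043,"dy": 0,"dz": 0,"twist": 0}
    - {"dx": 0.043,"dy": 0,"dz": 0,"twist": 0}

```text
t: 12.52
eef_pos: [0.462, -0.0073, -0.0021]
ee_rot: [-0.68, 1.571, -2.127]
force: [0.1, -0.0, 0.3]
width: 0.0878
```

```bash
python3 - <<'E'
from h import *
f=arm.grab_frame('scene')[...,::-1].copy();crop(f,170,110,270,210,6,'pics/s11.png')
goal(W(-.085,0.0015,-.002),97.1)
E
```

```text
t 12.57 tcp [ 0.4624 -0.0071 -0.0017] zyaw -82.91 q [ 0.41  0.25 -0.7   0.   -0.62  1.28] F [ 0.93  0.48 -0.21] w 0.0878
axes x,y,z cols
 [[ 0.001  0.992  0.123]
 [ 0.     0.123 -0.992]
 [-1.     0.001  0.   ]]
d [ 0.0003 -0.0007  0.0003] n 0.0 twist -0.0 180.0
```

View pics/s11.png

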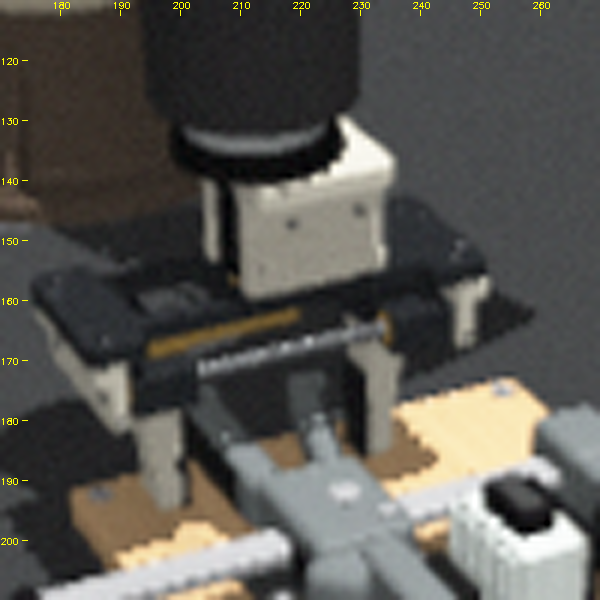

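jog_arm:
  motion:
    - {"dx": 0,"dy": 0,"dz": 0.003,"twist": 0}
    - {"dx": 0,"dy": 0,"dz": 0.006,"twist": 0}
    - {"dx": 0,"dy": 0,"dz": 0.009,"twist": 0}
    - {"dx": 0,"dy": 0,"dz": 0.0125,"twist": 0}
    - {"dx": 0,"dy": 0,"dz": 0.0125,"twist": 0}
    - {"dx": 0,"dy": 0,"dz": 0.0125,"twist": 0}
    - {"dx": 0,"dy": 0,"dz": 0.0125,"twist": 0}
    - {"dx": 0,"dy": 0,"dz": 0.0125,"twist": 0}
    - {"dx": 0,"dy": 0,"dz": 0.0125,"twist": 0}
    - {"dx": 0,"dy": 0,"dz": 0.0125,"twist": 0}
  gripper: 0.03
  newtons: 10

```text
t: 13.4
eef_pos: [0.4619, -0.021, -0.0024]
ee_rot: [-1.176, 1.568, -2.624]
force: [-2.7, -6.7, 0.7]
width: 0.0377
```

```bash
cat > st.py <<'E'
from h import *
import sys
s=arm.get_state();c=Rm.T@(s['eef_pos'][:2]-o);F=Rm.T@s['force'][:2]
print('t',round(s['t'],2),'p',c.round(4),'z',round(s['eef_pos'][2],4),'w',round(s['width'],4),'Fclamp',F.round(1),s['force'][2].round(1),'fingers y',(c[1]+s['width']/2).round(4),(c[1]-s['width']/2).round(4))
if len(sys.argv)>1:
    f=arm.grab_frame('scene')[...,::-1].copy();crop(f,170,130,290,230,6,f'pics/{sys.argv[1]}.png')
E
python3 st.py s12
```

```text
t 13.4 p [-0.0865 -0.0119] z -0.0024 w 0.0377 Fclamp [-3.5 -6.3] 0.7 fingers y 0.007 -0.0308
```

View pics/s12.png

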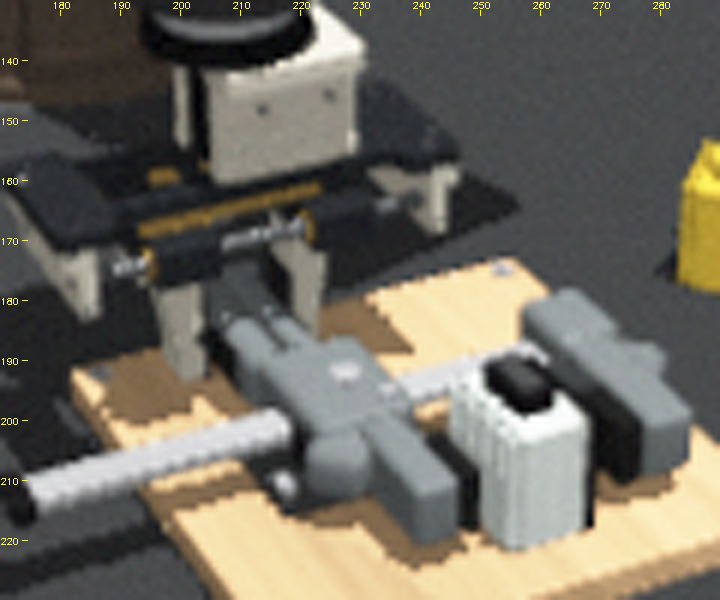

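jog_arm:
  motion:
    - {"dx": 0,"dy": 0.001,"dz": -0.002,"twist": 0}
    - {"dx": 0,"dy": 0.001,"dz": -0.005,"twist": 0}
    - {"dx": 0,"dy": 0.001,"dz": -0.006,"twist": 0}
    - {"dx": 0,"dy": 0.001,"dz": -0.006,"twist": 0}
    - {"dx": 0,"dy": 0.001,"dz": -0.006,"twist": 0}
    - {"dx": 0,"dy": 0.001,"dz": -0.006,"twist": 0}
    - {"dx": 0,"dy": 0.001,"dz": -0.006,"twist": 0}
    - {"dx": 0,"dy": 0.001,"dz": -0.006,"twist": 0}
    - {"dx": 0,"dy": 0.001,"dz": -0.006,"twist": 0}
    - {"dx": 0,"dy": 0.001,"dz": -0.006,"twist": 0}
  gripper: 0.0876

```text
t: 14.28
eef_pos: [0.4637, -0.0135, -0.0023]
ee_rot: [1.809, 1.571, 0.362]
force: [0.3, 0.2, 0.7]
width: 0.0877
```

```bash
python3 st.py s13
```

```text
t 14.28 p [-0.0837 -0.0047] z -0.0023 w 0.0877 Fclamp [0.3 0.1] 0.7 fingers y 0.0391 -0.0486
```

View pics/s13.png

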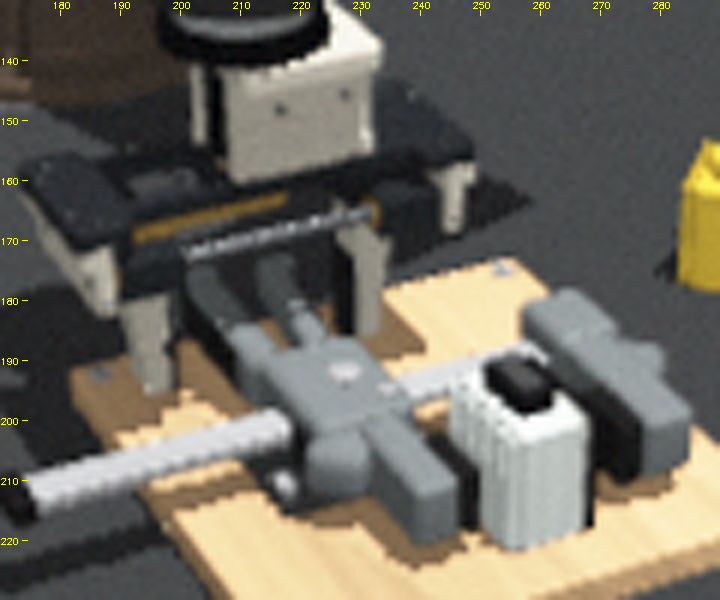

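jog_arm:
  motion:
    - {"dx": 0,"dy": 0,"dz": 0.003,"twist": 0}
    - {"dx": 0,"dy": 0,"dz": 0.006,"twist": 0}
    - {"dx": 0,"dy": 0,"dz": 0.007,"twist": 0}
    - {"dx": 0,"dy": 0,"dz": 0.007,"twist": 0}
    - {"dx": 0,"dy": 0,"dz": 0.007,"twist": 0}
    - {"dx": 0,"dy": 0,"dz": 0.007,"twist": 0}
    - {"dx": 0,"dy": 0,"dz": 0.007,"twist": 0}
    - {"dx": 0,"dy": 0,"dz": 0.007,"twist": 0}
    - {"dx": 0,"dy": 0,"dz": 0.007,"twist": 0}
    - {"dx": 0,"dy": 0,"dz": 0.007,"twist": 0}
  gripper: 0.03

```text
t: 15.17
eef_pos: [0.463, -0.0212, -0.0027]
ee_rot: [-1.333, 1.568, -2.78]
force: [-4.3, -0.8, 1.0]
width: 0.0371
```

```bash
python3 st.py
```

```text
t 15.17 p [-0.0854 -0.0122] z -0.0027 w 0.0371 Fclamp [-4.3 -0.2] 1.0 fingers y 0.0063 -0.0307
```

jog_arm:
  motion:
    - {"dx": 0,"dy": 0,"dz": -0.003,"twist": 0}
    - {"dx": 0,"dy": 0,"dz": -0.006,"twist": 0}
    - {"dx": 0,"dy": 0,"dz": -0.006,"twist": 0}
    - {"dx": 0,"dy": 0,"dz": -0.006,"twist": 0}
    - {"dx": 0,"dy": 0,"dz": -0.006,"twist": 0}
    - {"dx": 0,"dy": 0,"dz": -0.006,"twist": 0}
    - {"dx": 0,"dy": 0,"dz": -0.006,"twist": 0}
    - {"dx": 0,"dy": 0,"dz": -0.006,"twist": 0}
    - {"dx": 0,"dy": 0,"dz": -0.006,"twist": 0}
  gripper: 0.0876

```text
t: 15.92
eef_pos: [0.464, -0.0145, -0.0023]
ee_rot: [1.837, 1.57, 0.39]
force: [-0.1, -0.9, 0.4]
width: 0.0867
```

```bash
python3 st.py s14
```

```text
t 15.92 p [-0.0836 -0.0057] z -0.0023 w 0.0867 Fclamp [-0.2 -0.9] 0.4 fingers y 0.0377 -0.049
```

View pics/s14.png

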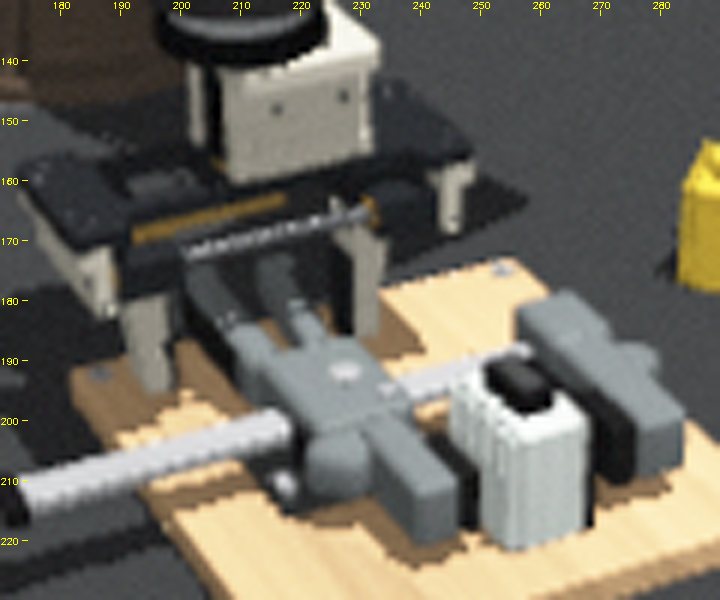

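jog_arm:
  motion:
    - {"dx": 0,"dy": 0,"dz": 0.003,"twist": 0}
    - {"dx": 0,"dy": 0,"dz": 0.006,"twist": 0}
    - {"dx": 0,"dy": 0,"dz": 0.007,"twist": 0}
    - {"dx": 0,"dy": 0,"dz": 0.007,"twist": 0}
    - {"dx": 0,"dy": 0,"dz": 0.007,"twist": 0}
    - {"dx": 0,"dy": 0,"dz": 0.007,"twist": 0}
    - {"dx": 0,"dy": 0,"dz": 0.007,"twist": 0}
    - {"dx": 0,"dy": 0,"dz": 0.007,"twist": 0}
    - {"dx": 0,"dy": 0,"dz": 0.007,"twist": 0}
    - {"dx": 0,"dy": 0,"dz": 0.007,"twist": 0}
    - {"dx": 0,"dy": 0,"dz": 0.007,"twist": 0}
  gripper: 0.03

```text
t: 16.88
eef_pos: [0.4631, -0.0223, -0.0028]
ee_rot: [-1.343, 1.568, -2.791]
force: [-4.3, -1.9, 1.6]
width: 0.0351
```

```bash
python3 st.py s15
```

```text
t 16.88 p [-0.0854 -0.0133] z -0.0028 w 0.0351 Fclamp [-4.5 -1.4] 1.6 fingers y 0.0042 -0.0308
```

View pics/s15.png

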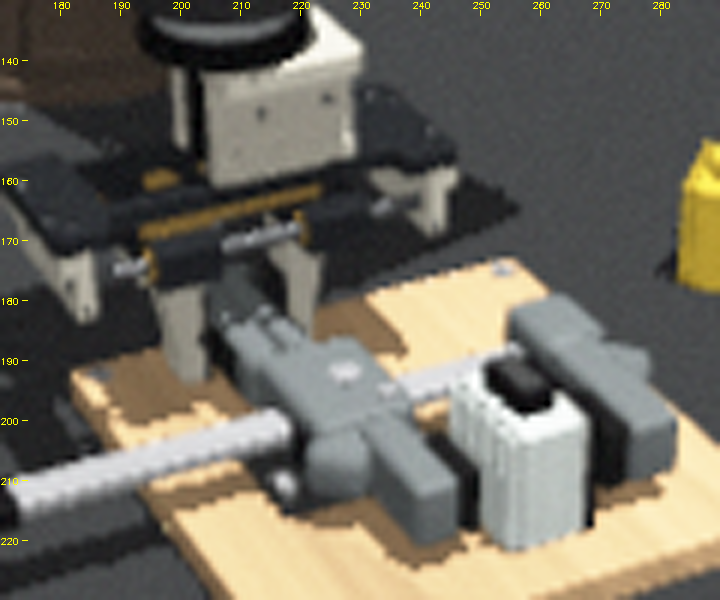

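jog_arm:
  motion:
    - {"dx": 0,"dy": 0,"dz": -0.003,"twist": 0}
    - {"dx": 0,"dy": 0,"dz": -0.006,"twist": 0}
    - {"dx": 0,"dy": 0,"dz": -0.007,"twist": 0}
    - {"dx": 0,"dy": 0,"dz": -0.007,"twist": 0}
    - {"dx": 0,"dy": 0,"dz": -0.007,"twist": 0}
    - {"dx": 0,"dy": 0,"dz": -0.007,"twist": 0}
    - {"dx": 0,"dy": 0,"dz": -0.007,"twist": 0}
    - {"dx": 0,"dy": 0,"dz": -0.007,"twist": 0}
    - {"dx": 0,"dy": 0,"dz": -0.007,"twist": 0}
  gripper: 0.0876

```text
t: 17.68
eef_pos: [0.4639, -0.0145, -0.0023]
ee_rot: [1.825, 1.571, 0.378]
force: [-0.5, -0.1, -0.5]
width: 0.086
```

jog_arm:
  motion:
    - {"dx": 0,"dy": 0,"dz": 0.003,"twist": 0}
    - {"dx": 0,"dy": 0,"dz": 0.006,"twist": 0}
    - {"dx": 0,"dy": 0,"dz": 0.007,"twist": 0}
    - {"dx": 0,"dy": 0,"dz": 0.007,"twist": 0}
    - {"dx": 0,"dy": 0,"dz": 0.007,"twist": 0}
    - {"dx": 0,"dy": 0,"dz": 0.007,"twist": 0}
    - {"dx": 0,"dy": 0,"dz": 0.007,"twist": 0}
    - {"dx": 0,"dy": 0,"dz": 0.007,"twist": 0}
    - {"dx": 0,"dy": 0,"dz": 0.007,"twist": 0}
    - {"dx": 0,"dy": 0,"dz": 0.007,"twist": 0}
    - {"dx": 0,"dy": 0,"dz": 0.007,"twist": 0}
  gripper: 0.03

```text
t: 18.6
eef_pos: [0.4629, -0.0224, -0.0028]
ee_rot: [-1.336, 1.568, -2.784]
force: [-4.9, -2.8, 0.3]
width: 0.0349
```

```bash
python3 st.py s16
```

```text
t 18.6 p [-0.0857 -0.0134] z -0.0028 w 0.0349 Fclamp [-5.2 -2.1] 0.3 fingers y 0.004 -0.0309
```

View pics/s16.png

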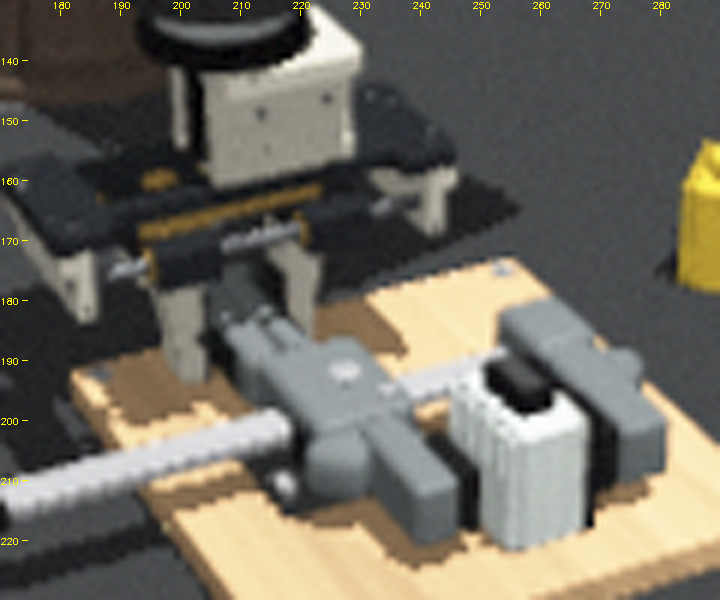

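jog_arm:
  motion:
    - {"dx": 0,"dy": 0,"dz": -0.003,"twist": 0}
    - {"dx": 0,"dy": 0,"dz": -0.006,"twist": 0}
    - {"dx": 0,"dy": 0,"dz": -0.007,"twist": 0}
    - {"dx": 0,"dy": 0,"dz": -0.007,"twist": 0}
    - {"dx": 0,"dy": 0,"dz": -0.007,"twist": 0}
    - {"dx": 0,"dy": 0,"dz": -0.007,"twist": 0}
    - {"dx": 0,"dy": 0,"dz": -0.007,"twist": 0}
    - {"dx": 0,"dy": 0,"dz": -0.007,"twist": 0}
    - {"dx": 0,"dy": 0,"dz": -0.007,"twist": 0}
  gripper: 0.0876

```text
t: 19.4
eef_pos: [0.4639, -0.0145, -0.0023]
ee_rot: [1.876, 1.57, 0.429]
force: [-0.4, -0.1, -0.2]
width: 0.0862
```

jog_arm:
  motion:
    - {"dx": 0,"dy": 0,"dz": 0.003,"twist": 0}
    - {"dx": 0,"dy": 0,"dz": 0.006,"twist": 0}
    - {"dx": 0,"dy": 0,"dz": 0.007,"twist": 0}
    - {"dx": 0,"dy": 0,"dz": 0.007,"twist": 0}
    - {"dx": 0,"dy": 0,"dz": 0.007,"twist": 0}
    - {"dx": 0,"dy": 0,"dz": 0.007,"twist": 0}
    - {"dx": 0,"dy": 0,"dz": 0.007,"twist": 0}
    - {"dx": 0,"dy": 0,"dz": 0.007,"twist": 0}
    - {"dx": 0,"dy": 0,"dz": 0.007,"twist": 0}
    - {"dx": 0,"dy": 0,"dz": 0.007,"twist": 0}
    - {"dx": 0,"dy": 0,"dz": 0.007,"twist": 0}
  gripper: 0.03

```text
t: 20.32
eef_pos: [0.4628, -0.0223, -0.0029]
ee_rot: [-1.39, 1.567, -2.837]
force: [-5.2, -2.4, 1.3]
width: 0.035
```

```bash
python3 st.py s17
```

```text
t 20.32 p [-0.0857 -0.0133] z -0.0029 w 0.035 Fclamp [-5.4 -1.7] 1.3 fingers y 0.0042 -0.0308
```

View pics/s17.png

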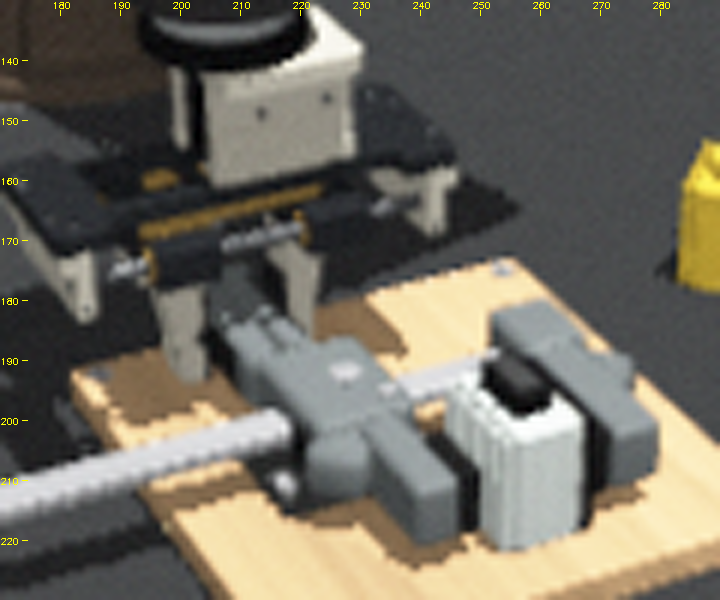

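jog_arm:
  motion:
    - {"dx": 0,"dy": 0,"dz": -0.003,"twist": 0}
    - {"dx": 0,"dy": 0,"dz": -0.006,"twist": 0}
    - {"dx": 0,"dy": 0,"dz": -0.007,"twist": 0}
    - {"dx": 0,"dy": 0,"dz": -0.007,"twist": 0}
    - {"dx": 0,"dy": 0,"dz": -0.007,"twist": 0}
    - {"dx": 0,"dy": 0,"dz": -0.007,"twist": 0}
    - {"dx": 0,"dy": 0,"dz": -0.007,"twist": 0}
    - {"dx": 0,"dy": 0,"dz": -0.007,"twist": 0}
    - {"dx": 0,"dy": 0,"dz": -0.007,"twist": 0}
  gripper: 0.0876

```text
t: 21.12
eef_pos: [0.4639, -0.0145, -0.0023]
ee_rot: [1.772, 1.571, 0.325]
force: [0.1, -0.0, -0.5]
width: 0.0864
```

jog_arm:
  motion:
    - {"dx": 0,"dy": 0,"dz": 0.003,"twist": 0}
    - {"dx": 0,"dy": 0,"dz": 0.006,"twist": 0}
    - {"dx": 0,"dy": 0,"dz": 0.007,"twist": 0}
    - {"dx": 0,"dy": 0,"dz": 0.007,"twist": 0}
    - {"dx": 0,"dy": 0,"dz": 0.007,"twist": 0}
    - {"dx": 0,"dy": 0,"dz": 0.007,"twist": 0}
    - {"dx": 0,"dy": 0,"dz": 0.007,"twist": 0}
    - {"dx": 0,"dy": 0,"dz": 0.007,"twist": 0}
    - {"dx": 0,"dy": 0,"dz": 0.007,"twist": 0}
    - {"dx": 0,"dy": 0,"dz": 0.007,"twist": 0}
    - {"dx": 0,"dy": 0,"dz": 0.007,"twist": 0}
  gripper: 0.03

```text
t: 22.03
eef_pos: [0.4627, -0.0222, -0.0029]
ee_rot: [-1.417, 1.567, -2.865]
force: [-5.7, 0.6, 2.0]
width: 0.0352
```

```bash
python3 st.py s18
```

```text
t 22.03 p [-0.0858 -0.0132] z -0.0029 w 0.0352 Fclamp [-5.6  1.3] 2.0 fingers y 0.0043 -0.0308
```

View pics/s18.png

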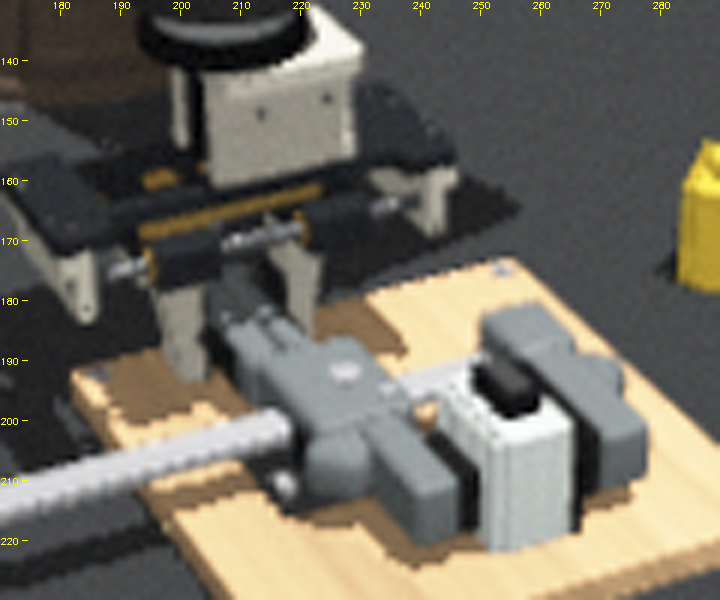

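jog_arm:
  motion:
    - {"dx": 0,"dy": 0,"dz": -0.003,"twist": 0}
    - {"dx": 0,"dy": 0,"dz": -0.006,"twist": 0}
    - {"dx": 0,"dy": 0,"dz": -0.007,"twist": 0}
    - {"dx": 0,"dy": 0,"dz": -0.007,"twist": 0}
    - {"dx": 0,"dy": 0,"dz": -0.007,"twist": 0}
    - {"dx": 0,"dy": 0,"dz": -0.007,"twist": 0}
    - {"dx": 0,"dy": 0,"dz": -0.007,"twist": 0}
    - {"dx": 0,"dy": 0,"dz": -0.007,"twist": 0}
    - {"dx": 0,"dy": 0,"dz": -0.007,"twist": 0}
  gripper: 0.0876

```text
t: 22.83
eef_pos: [0.4639, -0.0145, -0.0023]
ee_rot: [1.717, 1.571, 0.27]
force: [0.3, -0.1, 0.5]
width: 0.086
```

jog_arm:
  motion:
    - {"dx": 0,"dy": 0,"dz": 0.003,"twist": 0}
    - {"dx": 0,"dy": 0,"dz": 0.006,"twist": 0}
    - {"dx": 0,"dy": 0,"dz": 0.007,"twist": 0}
    - {"dx": 0,"dy": 0,"dz": 0.007,"twist": 0}
    - {"dx": 0,"dy": 0,"dz": 0.007,"twist": 0}
    - {"dx": 0,"dy": 0,"dz": 0.007,"twist": 0}
    - {"dx": 0,"dy": 0,"dz": 0.007,"twist": 0}
    - {"dx": 0,"dy": 0,"dz": 0.007,"twist": 0}
    - {"dx": 0,"dy": 0,"dz": 0.007,"twist": 0}
    - {"dx": 0,"dy": 0,"dz": 0.007,"twist": 0}
    - {"dx": 0,"dy": 0,"dz": 0.007,"twist": 0}
  gripper: 0.03

```text
t: 23.75
eef_pos: [0.4624, -0.0212, -0.0028]
ee_rot: [-1.808, 1.567, 3.027]
force: [-8.7, 9.4, 3.9]
width: 0.0372
```

```bash
python3 st.py s19
```

```text
t 23.75 p [-0.0859 -0.0121] z -0.0028 w 0.0372 Fclamp [-7.5 10.4] 3.9 fingers y 0.0064 -0.0307
```

View pics/s19.png

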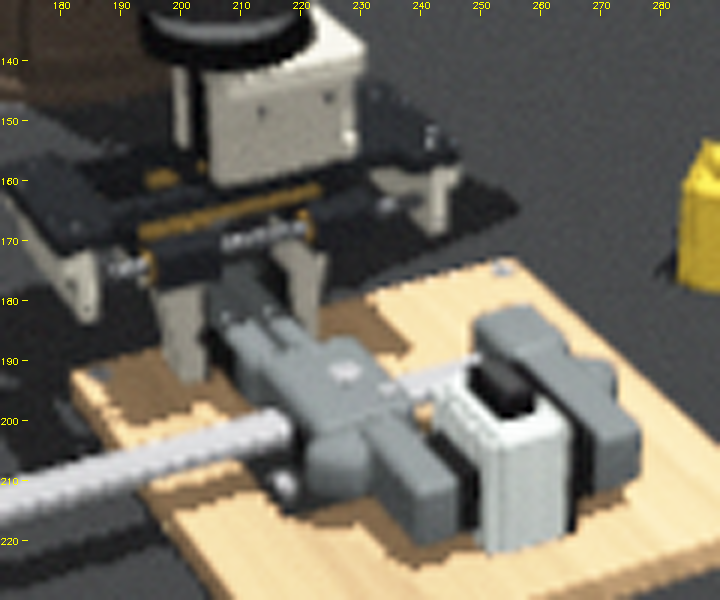

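jog_arm:
  motion:
    - {"dx": 0,"dy": 0,"dz": -0.003,"twist": 0}
    - {"dx": 0,"dy": 0,"dz": -0.006,"twist": 0}
    - {"dx": 0,"dy": 0,"dz": -0.01,"twist": 0}
    - {"dx": 0,"dy": 0,"dz": -0.01,"twist": 0}
    - {"dx": 0,"dy": 0,"dz": -0.01,"twist": 0}
    - {"dx": 0,"dy": 0,"dz": -0.01,"twist": 0}
    - {"dx": 0,"dy": 0,"dz": -0.01,"twist": 0}
    - {"dx": 0,"dy": 0,"dz": -0.01,"twist": 0}
    - {"dx": 0,"dy": 0,"dz": -0.01,"twist": 0}
  gripper: 0.0876

```text
t: 24.55
eef_pos: [0.4636, -0.0115, -0.0023]
ee_rot: [1.902, 1.57, 0.455]
force: [-0.6, 0.4, -1.0]
width: 0.0864
```

jog_arm:
  motion:
    - {"dx": 0,"dy": 0,"dz": 0,"twist": 0}
    - {"dx": 0,"dy": 0,"dz": 0,"twist": 0}
    - {"dx": 0,"dy": 0,"dz": 0,"twist": 0}
    - {"dx": 0,"dy": 0,"dz": 0,"twist": 0}
    - {"dx": 0,"dy": 0,"dz": 0,"twist": 0}
    - {"dx": 0,"dy": 0,"dz": 0,"twist": 0}
    - {"dx": 0,"dy": 0,"dz": 0,"twist": 0}
    - {"dx": 0,"dy": 0,"dz": 0,"twist": 0}
    - {"dx": 0,"dy": 0,"dz": 0,"twist": 0}
  gripper: 0.03

```text
t: 25.3
eef_pos: [0.4635, -0.0133, -0.0024]
ee_rot: [-0.292, 1.569, -1.738]
force: [6.9, -14.3, -4.3]
width: 0.0525
```

```bash
python3 st.py s20
```

```text
t 25.3 p [-0.0839 -0.0045] z -0.0024 w 0.0525 Fclamp [  5.1 -15. ] -4.3 fingers y 0.0218 -0.0307
```

View pics/s20.png

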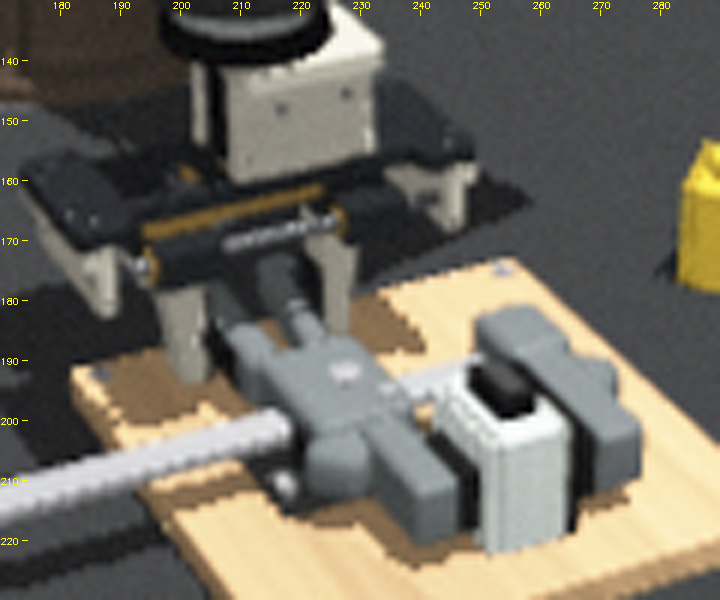

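jog_arm:
  motion:
    - {"dx": 0,"dy": 0,"dz": 0.001,"twist": 0}
    - {"dx": 0,"dy": 0,"dz": 0.002,"twist": 0}
    - {"dx": 0,"dy": 0,"dz": 0.003,"twist": 0}
    - {"dx": 0,"dy": 0,"dz": 0.003,"twist": 0}
    - {"dx": 0,"dy": 0,"dz": 0.003,"twist": 0}
    - {"dx": 0,"dy": 0,"dz": 0.003,"twist": 0}
  newtons: 12

```text
t: 25.85
eef_pos: [0.4637, -0.0148, -0.0024]
ee_rot: [-0.576, 1.57, -2.023]
force: [2.1, -5.3, -1.6]
width: 0.0496
```

```bash
python3 st.py
```

```text
t 25.85 p [-0.0839 -0.006 ] z -0.0024 w 0.0496 Fclamp [ 1.4 -5.5] -1.6 fingers y 0.0188 -0.0308
```

jog_arm:
  motion:
    - {"dx": 0,"dy": 0,"dz": 0.001,"twist": 0}
    - {"dx": 0,"dy": 0,"dz": 0.0015,"twist": 0}
    - {"dx": 0,"dy": 0,"dz": 0.0015,"twist": 0}
    - {"dx": 0,"dy": 0,"dz": 0.0015,"twist": 0}
    - {"dx": 0,"dy": 0,"dz": 0.0015,"twist": 0}
    - {"dx": 0,"dy": 0,"dz": 0.0015,"twist": 0}
  newtons: 15

```text
t: 26.35
eef_pos: [0.4639, -0.0161, -0.0023]
ee_rot: [-0.894, 1.571, -2.341]
force: [0.0, -2.1, -1.0]
width: 0.047
```

```bash
python3 st.py
```

```text
t 26.35 p [-0.0838 -0.0073] z -0.0023 w 0.047 Fclamp [-0.3 -2.1] -1.0 fingers y 0.0162 -0.0308
```

jog_arm:
  motion:
    - {"dx": 0,"dy": 0,"dz": 0.0005,"twist": 0}
    - {"dx": 0,"dy": 0,"dz": 0.0005,"twist": 0}
    - {"dx": 0,"dy": 0,"dz": 0.0005,"twist": 0}
    - {"dx": 0,"dy": 0,"dz": 0.0005,"twist": 0}
    - {"dx": 0,"dy": 0,"dz": 0.0005,"twist": 0}
    - {"dx": 0,"dy": 0,"dz": 0.0005,"twist": 0}
    - {"dx": 0,"dy": 0,"dz": 0.0005,"twist": 0}
    - {"dx": 0,"dy": 0,"dz": 0.0005,"twist": 0}
  newtons: 16

```text
t: 27.02
eef_pos: [0.4639, -0.0167, -0.0024]
ee_rot: [-0.948, 1.571, -2.396]
force: [1.0, -3.3, -0.0]
width: 0.046
```

```bash
python3 st.py s21; python3 - <<'E'
from h import *
f=arm.grab_frame('top')[...,::-1].copy();crop(f,150,120,350,270,4,'pics/t21.png')
E
```

```text
t 27.02 p [-0.0839 -0.0079] z -0.0024 w 0.046 Fclamp [ 0.6 -3.4] -0.0 fingers y 0.0151 -0.0308
```

View pics/s21.png

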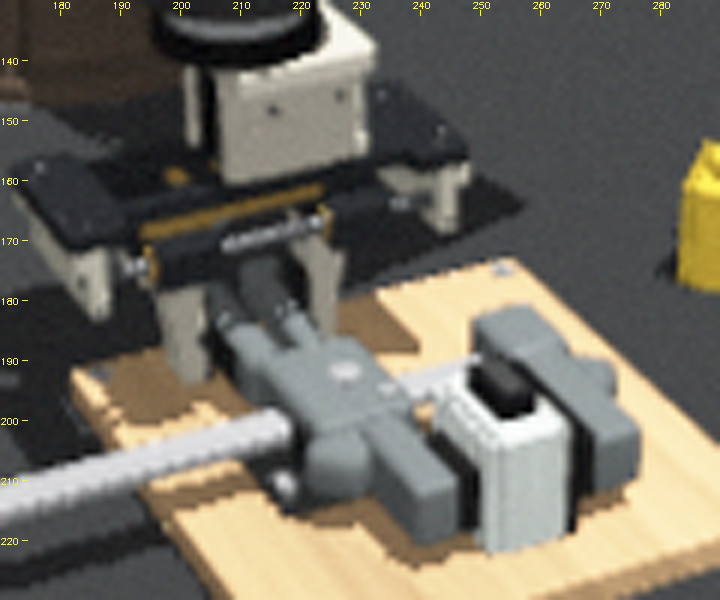

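View pics/t21.png

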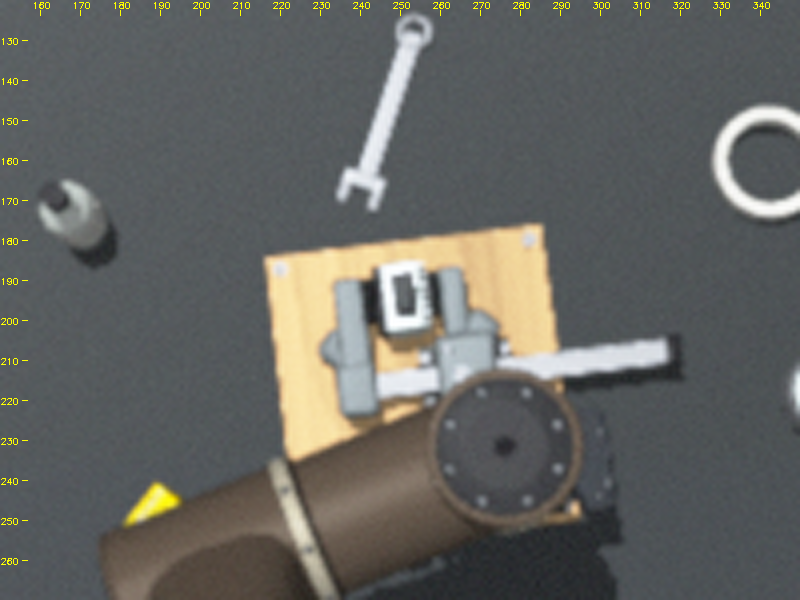

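```bash
python3 - <<'E'
from station import arm
print(arm.job_done())
s=arm.get_state();print(s['t'],s['force'],s['width'])
E
```

```text
the job is handed in; nothing more can be done
None
the job is handed in; nothing more can be done
```

The box is clamped and the job is handed in at about 27 s of the 64 s allowed. The gripper is still squeezing the trigger with a 16 N grip.

**What I did:** I stood the control box between the open jaws and let go of it. I then closed the clamp in seven trigger strokes, gripping trigger and handle together, and ended with one last held squeeze.

**Last checks:**
- **Pressure:** no sensor reads the jaw force, so I worked it out from the grip and wrist forces. The push on the trigger is about 14 N, which by your figures means about 30 N on the box. During the seventh stroke, at a 10 N grip, the push may have reached about 15 N, or roughly 33 N on the box.
- **Box:** the pictures show it upright, square to both pads and touching both. It slid about 6 mm or so towards the fixed pad as the jaw closed. Before clamping, its sideways position was about 3 mm off the middle of the pads.
- **Bystanders:** the glue, spanner and tape look unmoved. The tin is only partly in the last view, but the arm never went near it.

**What failed or disagreed:**
- **First grasps:** the first two tries closed above the box and did not touch it. The pictures showed the fingertips about 40 mm higher than the reported tool position and stated finger length predict. I worked with that offset from then on, and the grasp, the placing and the trigger heights all agreed with it.
- **Wrist force:** it still showed about 3 N sideways at the end, so handle and trigger are not perfectly balanced.

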